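# Load the feed slide with heat sinks and crank it to the sensor head

## Task

Load every heat sink lying on the bench into a pocket of its own shape (round or square) in the slide's light grey carriage, flat on the pocket floor. Then fit the hand crank fully home on the square shaft end and, keeping it on the shaft, turn it clockwise for several full turns until the carriage is up against the stop at the sensor head. Finally take the crank off and stand it upright back in its tray, with every heat sink still seated in its pocket; leave the other things on the bench where they are.

Things in the scene. Friction and masses are not known exactly. Their poses are not given: they have to be found in the camera images.
- round_sink0: bare aluminium heat sink with a round base 64 mm in diameter and 10 mm thick (the lower 6 mm tapers in to 57 mm) and on it a finned round stem 28 mm in diameter, top 42 mm above the underside; 0.12 kg; may be absent. Origin: centre of the underside, z up. Grip it by the stem
- round_sink1: bare aluminium heat sink with a round base 64 mm in diameter and 10 mm thick (the lower 6 mm tapers in to 57 mm) and on it a finned round stem 28 mm in diameter, top 42 mm above the underside; 0.12 kg; may be absent. Origin: centre of the underside, z up. Grip it by the stem
- square_sink0: bare aluminium heat sink with a square base 60 x 60 mm, 10 mm thick (the lower 6 mm tapers in to 53 mm), and on it a square finned stem 28 x 28 mm with the same sides, top 42 mm above the underside; 0.12 kg; may be absent. Origin: centre of the underside, x and y along the sides, z up. Grip it by the stem
- square_sink1: bare aluminium heat sink with a square base 60 x 60 mm, 10 mm thick (the lower 6 mm tapers in to 53 mm), and on it a square finned stem 28 x 28 mm with the same sides, top 42 mm above the underside; 0.12 kg; may be absent. Origin: centre of the underside, x and y along the sides, z up. Grip it by the stem
- pocket0 (a point): centre of the FLOOR of pocket 0 of the light grey carriage (pocket 0 nearest the gearbox, then 75 mm apart towards the sensor head); round pocket, 66.5 mm across, 8 mm deep, so a seated sink has its underside at this point and stands 2 mm plus its stem above the carriage's top. It has the yaw of the slide and travels with the carriage; y points towards the sensor head
- pocket1 (a point): centre of the FLOOR of pocket 1 of the light grey carriage (pocket 0 nearest the gearbox, then 75 mm apart towards the sensor head); square pocket, 62.5 x 62.5 mm, 8 mm deep, so a seated sink has its underside at this point and stands 2 mm plus its stem above the carriage's top. It has the yaw of the slide and travels with the carriage; y points towards the sensor head
- pocket2 (a point): centre of the FLOOR of pocket 2 of the light grey carriage (pocket 0 nearest the gearbox, then 75 mm apart towards the sensor head); round pocket, 66.5 mm across, 8 mm deep, so a seated sink has its underside at this point and stands 2 mm plus its stem above the carriage's top. It has the yaw of the slide and travels with the carriage; y points towards the sensor head
- pocket3 (a point): centre of the FLOOR of pocket 3 of the light grey carriage (pocket 0 nearest the gearbox, then 75 mm apart towards the sensor head); square pocket, 62.5 x 62.5 mm, 8 mm deep, so a seated sink has its underside at this point and stands 2 mm plus its stem above the carriage's top. It has the yaw of the slide and travels with the carriage; y points towards the sensor head
- slide_base: fixed feed slide standing on the bench: steel bed 100 x 530 mm, origin at the centre of its underside, y along the bed towards the white sensor head (105 mm high, at the +y end); grey gearbox (80 mm high) at the -y end; between them the light grey carriage, 88 x 300 mm, top 48 mm above the bench
- carriage (a joint): travel of the carriage along the bed towards the sensor head, m; 0 = next to the gearbox, 0.075 = against the stop at the sensor head (hard stop). It starts up to 13 mm along; it is driven by the shaft only (20 mm per full turn) and will not be pushed by hand
- shaft (a joint): angle of the gearbox shaft, rad, grows clockwise seen from above, range 0 to 23.56 (hard stops); 0.0031831 m of carriage travel per rad. It turns with 0.15 N m friction and stays where left
- shaft_end (a point): vertical shaft end on top of the gearbox, axis z: this point is the top of its 44 mm round collar, on the axis, 88 mm above the bench; above it stands a square 18 x 18 mm, 22 mm high (its last 4 mm narrowed to 14 mm); x and y along the square's sides, they turn with the shaft
- crank: loose dark steel hand crank, 0.45 kg, upright. Origin: centre of the underside of its 42 mm square hub; socket 20 x 20 mm, 26 mm deep, opens downwards (sides along x, y). On the axis above the hub a 24 x 24 mm stem (sides along x, y), 36 to 72 mm above the origin, to lift it by. Arm (26 to 36 mm up) along +x to the grip. Home on the shaft, its origin is at shaft_end
- crank_grip (a point): middle of the crank's upright wooden grip (24 mm diameter, spins freely on its pin, from 41 to 93 mm above the crank's origin); this point is 55 mm from the crank's axis along its +x and 68 mm above its origin
- crank_tray: fixed grey open tray, 134 x 134 x 18 mm outside, walls and floor 5 mm thick, where the crank is kept; origin at the centre of its underside, x and y along its sides
- battery: bystander: black sealed battery, 65 x 150 x 90 mm, stands behind the slide; origin at its underside or middle
- parts_bin: bystander: clear open bin of nuts, 110 x 130 x 55 mm, behind the slide; origin at its underside or middle
- glue_bottle: bystander: small white bottle, 44 mm diameter, 120 mm high; origin at its underside or middle
- tape_roll: bystander: yellow tape roll lying flat, 90 mm diameter, 20 mm high; origin at its underside or middle
- solder_spool: bystander: black spool of solder, 48 mm diameter, 33 mm high, stands between the front row and the crank tray; origin at its underside or middle
- screwdriver: bystander: screwdriver with yellow handle lying on the bench at the left; origin at its underside or middle
- wrench: bystander: wrench lying on the bench at the right; origin at its underside or middle
Not all that is in view belongs to the job. What is shaped like the round_sink1 but orange or yellow is not meant.

How it is judged (in metres and radians):
On the way, in this order (a step that is already met when the one before it is completed fails the run):
1. every heat sink present lies in a pocket of its shape (((horizontal distance between round_sink0 and pocket0 below 0.004 m and z of round_sink0 in the frame of pocket0 below 0.0025 m and angle between round_sink0's own z axis and vertical below 0.06 rad) or (horizontal distance between round_sink0 and pocket2 below 0.004 m and z of round_sink0 in the frame of pocket2 below 0.0025 m and angle between round_sink0's own z axis and vertical below 0.06 rad)) and ((horizontal distance between round_sink1 and pocket0 below 0.004 m and z of round_sink1 in the frame of pocket0 below 0.0025 m and angle between round_sink1's own z axis and vertical below 0.06 rad) or (horizontal distance between round_sink1 and pocket2 below 0.004 m and z of round_sink1 in the frame of pocket2 below 0.0025 m and angle between round_sink1's own z axis and vertical below 0.06 rad)) and ((horizontal distance between square_sink0 and pocket1 below 0.004 m and z of square_sink0 in the frame of pocket1 below 0.0025 m and angle between square_sink0's own z axis and vertical below 0.06 rad) or (horizontal distance between square_sink0 and pocket3 below 0.004 m and z of square_sink0 in the frame of pocket3 below 0.0025 m and angle between square_sink0's own z axis and vertical below 0.06 rad)) and ((horizontal distance between square_sink1 and pocket1 below 0.004 m and z of square_sink1 in the frame of pocket1 below 0.0025 m and angle between square_sink1's own z axis and vertical below 0.06 rad) or (horizontal distance between square_sink1 and pocket3 below 0.004 m and z of square_sink1 in the frame of pocket3 below 0.0025 m and angle between square_sink1's own z axis and vertical below 0.06 rad))), for 0.2 s.
2. then the crank is fully home on the square shaft end, the carriage not yet at the sensor head (horizontal distance between crank and shaft_end below 0.005 m and z of crank in the frame of shaft_end below 0.004 m and angle between crank's own z axis and vertical below 0.12 rad and value of joint carriage below 0.03 m), for 0.2 s.
3. the carriage is cranked against its stop with the crank still home on the shaft (horizontal distance between crank and shaft_end below 0.005 m and z of crank in the frame of shaft_end below 0.004 m and angle between crank's own z axis and vertical below 0.12 rad and value of joint carriage above 0.072 m), for 0.2 s.
At the end, for the whole second after the job is handed in: Every heat sink present lies in a pocket of its own shape (centre within 4 mm, underside within 2.5 mm of the pocket floor, upright); the carriage is within 3 mm of its stop at the sensor head; the crank stands upright on the floor of its tray; all at rest (all of step 1 and value of joint carriage above 0.072 m and x of crank in the frame of crank_tray between -0.05 and 0.05 m and y of crank in the frame of crank_tray between -0.05 and 0.05 m and z of crank in the frame of crank_tray below 0.009 m and angle between crank's own z axis and vertical below 0.1 rad and linear speed of each of crank, round_sink0, round_sink1, square_sink0, square_sink1 below 0.02 m/s); the robot touches nothing.
It fails at once if a bystander is pushed more than 5 cm from its place (distance of any of battery, parts_bin, glue_bottle, tape_roll, solder_spool, screwdriver, wrench from where it was at the start of the episode above 0.05 m).
Of round_sink0, round_sink1, square_sink0, square_sink1 only 2 to 4 are there at a start; the rules pass over those that are not, and their reading is None.
At some moment in a run one of round_sink0, round_sink1, square_sink0, square_sink1 may be knocked a few centimetres aside while the robot is not near it.
Once in a run the grip may slacken for a moment while it holds something.
It also fails if it takes over 210 s, if anything falls off the work surface, if the arm or the gripper's body presses on something with over 40 N, if the wrist force passes 120 N, or if a joint passes its speed limit or range.

## Robot

A 6-joint arm with a two-finger parallel gripper is mounted at the origin on the work surface. World frame = base frame: x ahead of the robot, y to its left, z up, the work surface at z = 0. Lengths are in mm, angles in rad, forces in N, time in s.
With the tool pointing down it reaches from about 350 to 975 mm from the base axis. Payload 7.1 kg.
Tool frame: the origin (TCP) lies between the finger pads; the fingertips stand 14 mm ahead of it and the grasp point (between the pads) lies 5 mm behind it; z points along the fingers, y is the line along which they close (so a half turn about z gives the same grasp; the last joint's range is limited). The gripper opens to 88 mm and grips with 3 to 60 N. Pads are 20 mm wide; open, the fingers measure 115 mm over their backs; the gripper's body (75 mm by 178 mm) begins 61 mm behind the grasp point.
Start: joints at [-1.287, 0.423, 1.63, -0, 1.089, -0.019], TCP at [186.389, -596.543, 236.675] pointing down, gripper open.
Joint ranges: [-3, 3], [-0.9, 2.11], [0.09, 2.58], [-1.31, 4.45], [0.11, 2.69], [-2.54, 2.54]. Speed limits (rad/s): [2.39, 2.39, 3.01, 3.14, 3.14, 3.14].

## Interface

Orientations are given as a rotation vector (axis times angle).
In Python, from workcell import ctrl gives the robot as it stands. The module is installed in compiled form; this text tells all that it offers.
- The arm moves only by the tool servo_tool, never from a script. Its argument "plan" is a list of rows, each a list of 3 entries, a list of its own where there are three numbers: the closure, from 0 (fully open) to 1 (shut), then the shift along the world's x, y, z in mm, then the turn about the world's z in degrees. In form: [[hand, [x, y, z], yaw], ...]. A call has 1 to 10 rows; each row is the pose to reach, as a shift and turn from the pose commanded when the call began; what a row does not reach only later rows make up. A row lasts 1/12 s, in which the tool goes at most 41.7 mm and 7.16 degrees, less where a joint would pass 70% of its speed; a pose out of reach is approached as far as the arm can. A call with a gripper value outside its range is refused whole. The fingers move at their own pace and stop on an object; the grip force is fixed at half the most. Time passes only in rows, so rows that repeat a pose let the fingers close. It gives the time, the measured TCP pose, the force, the opening and the grip force at its end, in the units of the state.
- ctrl.get_obs(): the state, without advancing time (a new reading comes with each control period).
- ctrl.get_image(name): name is "side" or "top" or "wrist"; returns the picture (480x640x3 uint8, blue, green, red); there is no depth.
- ctrl.camera_info(name): a dict with "fovy" (degrees; the focal length in pixels is half the picture's height over the tangent of half this angle, whatever the lens; pixels are square), "cx", "cy" (the principal point, pixels), "k1" (the pictures are not rectified: a ray, as slopes to the right and down, at radius r is drawn at 1 + k1 r^2 times it, then the intrinsics apply), "rvec" (rotation vector, rad) and "tvec" (3), from world to camera coordinates, as OpenCV has them; the wrist camera has in their place "T_tool_cam" (4x4, takes a point from camera to tool coordinates, whose origin is the TCP and whose axes are the flange's). Camera axes: x right, y down, z forward; pixel columns grow to the right and rows downward; lengths in mm; the calibration is good to about 2 mm. A picture is of the moment at which its call begins: read the wrist's pose just before it. camera_info takes no time and is no camera call.
- ctrl.close_job(): hands the job in; it is judged then, once.
The state is a dict: "t": time; "qpos": joint angles; "qvel": joint speeds; "joint_torque": joint torques, N m; "ee_pos": TCP position; "orientation": TCP orientation; "ft_force": force on the tool from outside, world axes, zero at the start; "moment": the same for the moment, N m; "width": finger opening in mm; "grasp_force": force on a finger pad.
Only numpy, scipy, OpenCV 4.12 (cv2) and the standard library are available. Lean on these libraries where they do the work, as an engineer would, in place of code of your own. Each camera call takes 0.05 s, during which the arm holds its last target. There are 200 camera calls.

## Working session

There is one attempt and no reset: what is moved stays moved. The work goes in short steps, Python scripts to look and compute and a tool call to move; the robot and the scene stay as the last step left them, time stands still between calls to the robot, and variables do not carry over. Pictures are saved under pics/ and viewed, at most 14 in all, crops included, and the job is handed in when it is done.

Besides the shell and the picture viewer there is one more tool, called in YAML: its name, and indented under it one key for each argument. servo_tool: Moves the arm, as the interface text tells. Its arguments: {"type":"object","properties":{"plan":{"type":"array"}},"required":["plan"]}

```bash
mkdir -p pics; cat > h.py <<'E'
import numpy as np, cv2
from scipy.spatial.transform import Rotation as R
from workcell import ctrl
def cam(name,obs=None):
    c=ctrl.camera_info(name); f=240/np.tan(np.radians(c["fovy"])/2)
    if name=="wrist":
        T=np.eye(4);T[:3,:3]=R.from_rotvec(obs["orientation"]).as_matrix();T[:3,3]=obs["ee_pos"]
        W=T@np.array(c["T_tool_cam"]); Rw=W[:3,:3];o=W[:3,3]
    else:
        Rc=R.from_rotvec(np.ravel(c["rvec"])).as_matrix();Rw=Rc.T;o=-Rc.T@np.ravel(c["tvec"])
    return dict(f=f,cx=c["cx"],cy=c["cy"],k1=c["k1"],R=Rw,o=o)
def ray(C,uv):
    uv=np.atleast_2d(np.asarray(uv,float)); d=(uv-[C["cx"],C["cy"]])/C["f"]; s=d.copy()
    for _ in range(20): s=d/(1+C["k1"]*(s**2).sum(1,keepdims=True))
    return np.c_[s,np.ones(len(s))]@C["R"].T
def onz(C,uv,z):
    d=ray(C,uv); return C["o"]+d*((z-C["o"][2])/d[:,2])[:,None]
def proj(C,P):
    p=(np.atleast_2d(P)-C["o"])@C["R"]; s=p[:,:2]/p[:,2:]; s=s*(1+C["k1"]*(s**2).sum(1,keepdims=True))
    return s*C["f"]+[C["cx"],C["cy"]]
def tri(C1,u1,C2,u2):
    a=ray(C1,u1)[0];b=ray(C2,u2)[0]
    t=np.linalg.lstsq(np.c_[a,-b],C2["o"]-C1["o"],rcond=None)[0]
    p=C1["o"]+a*t[0];q=C2["o"]+b*t[1]; return (p+q)/2,np.linalg.norm(p-q)
def shot(name,fn):
    o=ctrl.get_obs(); im=ctrl.get_image(name); cv2.imwrite("pics/"+fn,im); return im,cam(name,o),o
E
python3 - <<'E'
from h import *
for n in("top","side","wrist"):
    im,C,o=shot(n,n+"0.png"); print(n,C["f"],C["cx"],C["cy"],C["k1"],C["o"].round(1),C["R"][:,2].round(3))
print(o)
E
```

```text
top 622.1748945975888 319.6981703573113 235.41684926485763 -0.02371670897524448 [ 371.7   12.2 1662.4] [ 0.084  0.006 -0.996]
side 459.49325440946194 327.71780606979274 242.91249091866035 0.03986492880965083 [ 78.6 765.8 605.4] [ 0.405 -0.765 -0.502]
wrist 333.29029845299857 319.7044275631508 235.98584880690387 0.012074427809908413 [ 254.4 -575.   383.7] [-0.251 -0.076 -0.965]
{'t': 0.1, 'qpos': array([-1.28701685e+00,  4.23773410e-01,  1.63057331e+00,  1.15893441e-05,
        1.08862576e+00, -1.89841145e-02]), 'qvel': array([ 0.00089742,  0.00013027, -0.00049214,  0.00112288, -0.00038663,
       -0.00117935]), 'joint_torque': array([-1.78349178e-04, -5.45613277e+01, -2.74325645e+01,  6.45362749e-02,
        1.88004639e-02, -4.87894908e-06]), 'ee_pos': array([ 186.25435988, -596.10816796,  235.98963467]), 'orientation': array([-3.10431209e+00, -4.73550761e-01,  2.70024304e-04]), 'ft_force': array([ 0.54711616,  0.02720284, -0.45439488]), 'moment': array([ 0.03141501,  0.05026161, -0.01677774]), 'grasp_force': 0.0, 'width': 87.55329408735686}
```

View pics/top0.png

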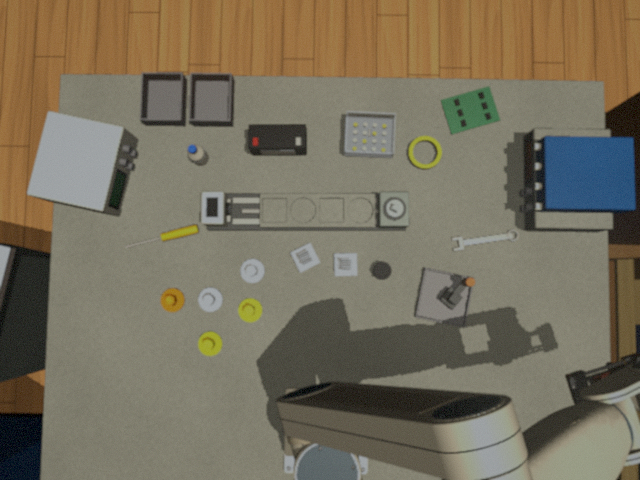

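View pics/side0.png

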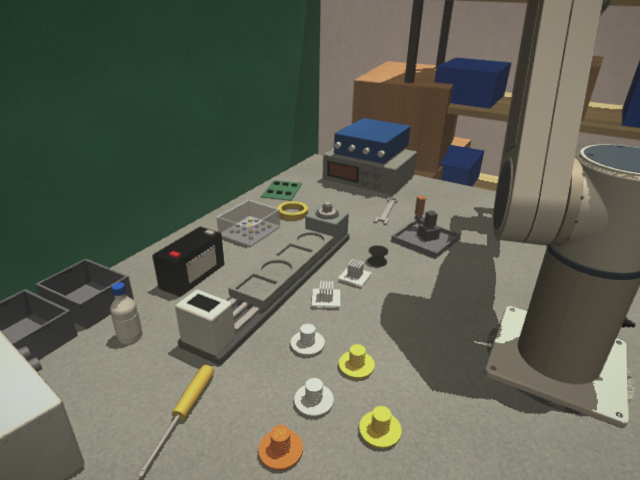

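Top: bare sinks are round at (252,271) and (210,300), and square at (305,257) and (346,264). The lookalikes are orange (172,299) and yellow (250,310), (210,344). The crank is in its tray at (443,296), the shaft at (394,208), and the sensor head at (213,208), to the left (+y). I'm choosing the four bright aluminium ones. Next I measure coarsely and take a crop.

```bash
cat > m.py <<'E'
from h import *
T=cam("top");S=cam("side")
im=cv2.imread("pics/top0.png");hsv=cv2.cvtColor(im,cv2.COLOR_BGR2HSV)
m=((hsv[...,2]>165)&(hsv[...,1]<40)).astype(np.uint8);m[:, :150]=0;m[:235]=0;m[330:]=0;m[:,380:]=0
n,l,st,ce=cv2.connectedComponentsWithStats(m)
for i in range(1,n):
    if st[i,4]>60:
        c=cv2.findContours((l==i).astype(np.uint8),0,2)[0][0]; r=cv2.minAreaRect(c)
        P=onz(T,cv2.boxPoints(r),8)[:,:2]; print(ce[i].round(1),st[i,4],r[1],"c",P.mean(0).round(1),"ang",np.degrees(np.arctan2(*(P[1]-P[0])[::-1])).round(1))
# two views of stem tops and others
for nm,a,b in [("r0",(252,268),(307.5,327)),("r1",(210,298),(315,382)),("shaft",(395,207.5),(327,207)),("grip",(470.5,282),(421,198)),("spool",(381,268),(377,249))]:
    p,e=tri(T,a,S,b);print(nm,p.round(1),e.round(1))
print("bed corners",onz(T,[(202,192),(202,229),(408,229),(408,192)],20).round(0)[:,:2].tolist())
print("tray",onz(T,[(425,267),(472,277),(465,326),(415,317)],18).round(0)[:,:2].tolist())
cv2.imwrite("pics/crop0.png",cv2.resize(im[180:360,140:500],None,fx=2.2,fy=2.2,interpolation=2))
E
python3 m.py
```

```text
[252.4 271. ] 136 (21.0, 20.0) c [414.9 201.5] ang -89.2
[210.2 300.2] 227 (21.21320343017578, 20.50609588623047) c [337.2 311.9] ang -43.9
r0 [418.8 197.1  39.8] 4.1
r1 [339.6 304.9  39.4] 3.4
shaft [ 577.2 -167.3   97.6] 0.6
grip [ 392.  -358.4   93.6] 1.5
spool [ 423.6 -139.3   35.4] 3.8
bed corners [[622.0, 339.0], [523.0, 336.0], [530.0, -211.0], [629.0, -211.0]]
tray [[430.0, -256.0], [406.0, -380.0], [277.0, -361.0], [299.0, -230.0]]
```

View pics/crop0.png

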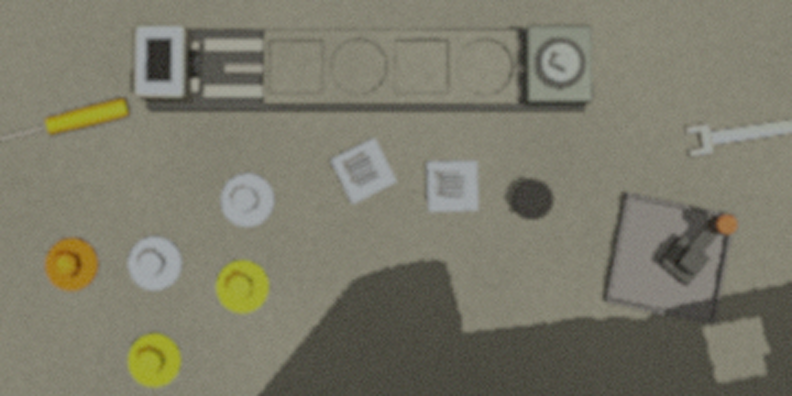

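View pics/wrist0.png

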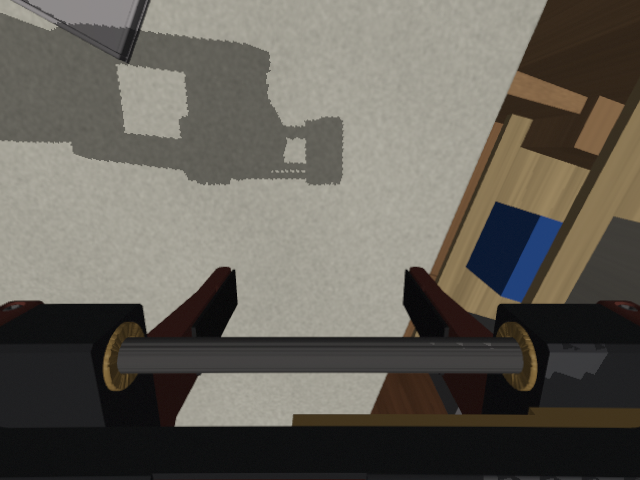

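The crop confirms the picks: four bare aluminium sinks, with the two yellow and one orange lookalikes left out. Now I'll move the wrist camera over the row.

servo_tool:
  plan:
    - [0,[30,40,20],-5]
    - [0,[55,80,40],-10]
    - [0,[80,120,60],-17.3]
    - [0,[105,160,60],-17.3]
    - [0,[130,200,60],-17.3]
    - [0,[155,240,60],-17.3]
    - [0,[180,280,60],-17.3]
    - [0,[200,320,60],-17.3]
    - [0,[220,360,60],-17.3]
    - [0,[220,400,60],-17.3]

```text
t: 0.98
ee_pos: [392.5, -245.8, 296.7]
orientation: [3.141, 0.001, 0.002]
ft_force: [0.3, -0.1, 0.4]
width: 87.9
grasp_force: 0.0
```

servo_tool:
  plan:
    - [0,[0,40,0],0]
    - [0,[0,80,0],0]
    - [0,[0,120,0],0]
    - [0,[0,160,0],0]
    - [0,[0,200,0],0]
    - [0,[0,240,0],0]
    - [0,[0,260,0],0]
    - [0,[0,260,0],0]
    - [0,[0,260,0],0]
    - [0,[0,260,0],0]

```text
t: 1.82
ee_pos: [391.2, 12.4, 296.5]
orientation: [3.141, 0.002, -0.0]
ft_force: [0.3, -0.4, -0.6]
width: 87.7
grasp_force: 0.0
```

```bash
python3 - <<'E'
from h import *
im,C,o=shot("wrist","w1.png");print(o["t"],o["ee_pos"].round(1),o["orientation"].round(3),o["qpos"].round(2),C["o"].round(1))
E
```

```text
1.8167 [391.2  12.4 296.5] [ 3.141e+00  2.000e-03 -0.000e+00] [ 0.   -0.02  2.04 -0.    1.11  1.57] [462.6  12.4 444.2]
```

View pics/w1.png

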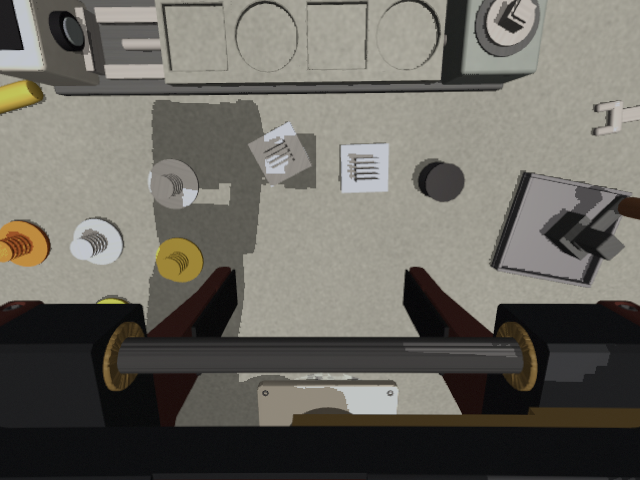

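Wrist view: round sinks at (173,184) and (97,242), squares at (280,153) and (365,167), pockets at (195,38), (266,36), (337,36), (409,35), shaft (508,20), and crank hub about (572,232). I'll take a second view nearer the slide for height and precision.

servo_tool:
  plan:
    - [0,[35,10,0],0]
    - [0,[70,20,0],0]
    - [0,[100,30,0],0]
    - [0,[100,30,0],0]
    - [0,[100,30,0],0]
    - [0,[100,30,0],0]

```text
t: 2.37
ee_pos: [490.4, 41.5, 295.9]
orientation: [3.141, -0.001, -0.003]
ft_force: [0.6, 0.2, -0.6]
width: 87.8
grasp_force: 0.0
```

```bash
python3 - <<'E'
from h import *
im,C,o=shot("wrist","w2.png");print(o["t"],o["ee_pos"].round(1),C["o"].round(1))
np.savez("w2.npz",pos=o["ee_pos"],ori=o["orientation"])
print("tcp proj",proj(C,o["ee_pos"]+[0,0,5]), proj(C,[[577,-167,110],[577,60,40]]))
E
```

```text
2.3667 [490.4  41.5 295.9] [562.1  41.5 443.4]
tcp proj [[319.86042946 302.99373501]] [[540.39286149 127.60984261]
 [304.00496951 131.06083438]]
```

View pics/w2.png

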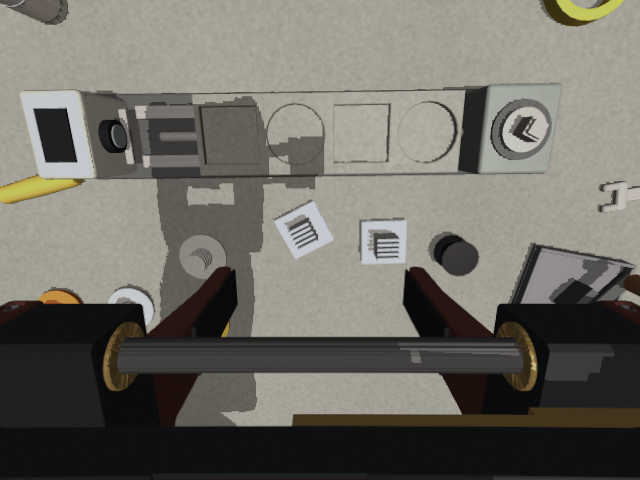

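```bash
python3 - <<'E'
from h import *
im=cv2.imread("pics/w2.png"); im1=cv2.imread("pics/w1.png")
a=cv2.resize(im[85:185,190:465],None,fx=2.9,fy=2.9,interpolation=cv2.INTER_CUBIC)[:, :797]
b=cv2.resize(im1[110:210,140:415],None,fx=2.9,fy=2.9,interpolation=cv2.INTER_CUBIC)[:, :797]
cv2.imwrite("pics/z1.png",cv2.convertScaleAbs(np.vstack([a,b]),alpha=1.3))
for n,i,box in(("w1",im1,(0,110,60,210)),("w2",im,(85,180,180,480))):
    g=cv2.cvtColor(i,cv2.COLOR_BGR2GRAY)
    h=cv2.HoughCircles(g,cv2.HOUGH_GRADIENT_ALT,1.2,20,param1=120,param2=0.7,minRadius=20,maxRadius=36); print(n,None if h is None else h[0].round(1).tolist())
E
```

```text
w1 [[408.0, 36.0, 32.5], [268.79998779296875, 34.79999923706055, 31.700000762939453], [507.6000061035156, 22.799999237060547, 32.400001525878906], [99.5999984741211, 243.60000610351562, 24.899999618530273], [172.8000030517578, 182.39999389648438, 24.600000381469727], [507.6000061035156, 22.799999237060547, 23.5], [177.60000610351562, 259.20001220703125, 22.799999237060547], [441.6000061035156, 182.39999389648438, 23.0]]
w2 [[428.3999938964844, 132.0, 29.899999618530273], [522.0, 130.8000030517578, 30.600000381469727], [294.0, 134.39999389648438, 30.100000381469727], [127.19999694824219, 312.0, 28.0], [522.0, 130.8000030517578, 22.200000762939453], [200.39999389648438, 256.79998779296875, 22.299999237060547]]
```

View pics/z1.png

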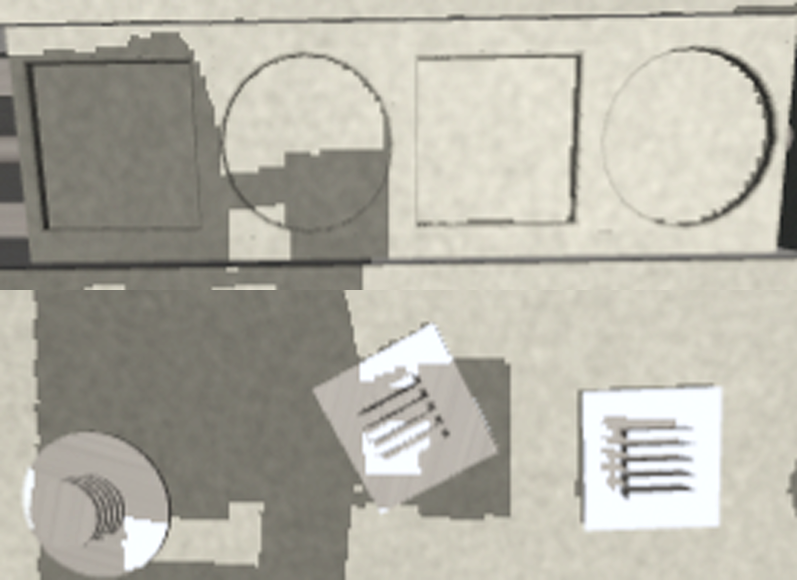

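```bash
cat > m2.py <<'E'
from h import *
o1=dict(ee_pos=np.array([391.2,12.4,296.5]),orientation=np.array([3.141,.002,0.]))
d=np.load("w2.npz");o2=dict(ee_pos=d["pos"],orientation=d["ori"])
A=cam("wrist",o1);B=cam("wrist",o2)
fa=lambda L:np.array(L)/2.9+[190,85]-.33
fb=lambda L:(np.array(L)-[0,290])/2.9+[140,110]-.33
for n,u1,u2 in[("p0",(408,36),(428,132)),("p2",(267.5,36),(295.3,134)),("sq1",(364.5,167.5),(383.5,241.5)),("sq0",(280.3,154),(303.5,230)),("r0",(173.2,183),(202.5,257)),("shaftcollar",(507.6,22.8),(522,130.8))]:
    p,e=tri(A,u1,B,u2);print(n,"tri",p.round(1),round(e,1))
def sq(n,C,px,z):
    P=onz(C,px,z)[:,:2];c=P.mean(0);L=[np.linalg.norm(P[(i+1)%4]-P[i]).round(1) for i in range(4)]
    e=P[1]-P[0]+P[2]-P[3];f=P[2]-P[1]+P[3]-P[0];g=np.array([f[1],-f[0]])
    an=lambda v:np.degrees(np.arctan2(v[1],v[0])).round(1)
    print(n,c.round(1),L,an(e),an(f));return c
P3=sq("P3",B,fa([(26,62),(194,58),(200,229),(43,230)]),48)
P1=sq("P1",B,fa([(417,57),(581,54),(577,222),(418,226)]),48)
P2=onz(B,fa([(306,142.5)]),48)[0,:2];P0=onz(B,fa([(689,136)]),48)[0,:2];print(P2.round(1),P0.round(1))
Q=np.array([P0,P1,P2,P3]);k=np.arange(4)-1.5
s=(k[:,None]*(Q-Q.mean(0))).sum(0)/5;print("pitch",s.round(2),np.linalg.norm(s).round(2),"yawdeg",np.degrees(np.arctan2(-s[0],s[1])).round(2))
s*=75/np.linalg.norm(s);print("fit",(Q.mean(0)+k[:,None]*s).round(1).tolist())
sq("sq1",A,fb([(581,391),(720,386),(719,526),(584,530)]),10)
sq("sq0",A,fb([(314,388),(434,323),(497,452),(380,510)]),10)
print("r0",onz(A,[(173.2,183)],10).round(1),"r1",onz(A,[(97.5,242.5)],10).round(1))
print("shaft",onz(B,[(522,130.8)],88).round(1),"spool",onz(A,[(441.6,182)],33).round(1))
E
python3 m2.py
```

```text
p0 tri [575.6 -82.2  41. ] 1.0
p2 tri [573.8  69.   45.9] 1.4
sq1 tri [435.2 -44.6   9.1] 0.0
sq0 tri [451.6  63.2   9.8] 1.1
r0 tri [415.5 199.9  15.7] 1.0
shaftcollar tri [ 575.2 -166.7   80.9] 0.5
P3 [572.1 144. ] [np.float64(64.2), np.float64(63.9), np.float64(62.7), np.float64(62.8)] -89.1 179.9
P1 [574.   -5.4] [np.float64(62.6), np.float64(62.5), np.float64(63.5), np.float64(63.1)] -88.9 -178.6
[573.7  69.7] [576.  -79.7]
pitch [-1.21 74.62] 74.63 yawdeg 0.93
fit [[575.8, -80.3], [574.6, -5.3], [573.3, 69.6], [572.1, 144.6]]
sq1 [434.4 -44. ] [np.float64(60.0), np.float64(60.5), np.float64(60.6), np.float64(60.2)] -88.1 -177.4
sq0 [451.4  63.3] [np.float64(58.9), np.float64(59.8), np.float64(58.3), np.float64(58.7)] -63.5 -153.4
r0 [[415.  201.9  10. ]] r1 [[334.7 312.7  10. ]]
shaft [[ 575.  -162.9   88. ]] spool [[ 419.4 -136.2   33. ]]
```

Pocket heights and pitch check out: sink bases about 10 mm, pocket tops about 45, pitch 74.6. First, square 1.

servo_tool:
  plan:
    - [0.3,[-25,-35,-20],1]
    - [0.35,[-50,-70,-60],2.2]
    - [0.35,[-56,-85.5,-100],2.2]
    - [0.35,[-56,-85.5,-140],2.2]
    - [0.35,[-56,-85.5,-180],2.2]
    - [0.35,[-56,-85.5,-210],2.2]
    - [0.35,[-56,-85.5,-235],2.2]
    - [0.35,[-56,-85.5,-255],2.2]
    - [0.35,[-56,-85.5,-268.5],2.2]
    - [0.35,[-56,-85.5,-268.5],2.2]

```text
t: 3.25
ee_pos: [432.6, -43.1, 26.3]
orientation: [-3.14, -0.06, 0.007]
ft_force: [-0.8, -0.0, 1.1]
width: 57.2
grasp_force: 0.0
```

servo_tool:
  plan:
    - [0.9,[0,0,0],0]
    - [0.9,[0,0,0],0]
    - [0.9,[0,0,0],0]
    - [0.9,[0,0,0],0]
    - [0.9,[0,0,0],0]
    - [0.9,[0,0,20],0]
    - [0.9,[0,0,45],0]
    - [0.9,[0,0,80],0]
    - [0.9,[0,0,80],0]
    - [0.9,[0,0,80],0]

```text
t: 4.08
ee_pos: [436.6, -42.9, 109.8]
orientation: [3.14, 0.062, 0.008]
ft_force: [-0.1, 0.5, -1.7]
width: 28.0
grasp_force: 30.0
```

servo_tool:
  plan:
    - [0.9,[35,10,5],0]
    - [0.9,[70,20,5],-0.6]
    - [0.9,[105,30,5],-1.3]
    - [0.9,[140,38.7,5],-1.3]
    - [0.9,[140,38.7,0],-1.3]
    - [0.9,[140,38.7,-10],-1.3]
    - [0.9,[140,38.7,-20],-1.3]
    - [0.9,[140,38.7,-28],-1.3]
    - [0.9,[140,38.7,-28],-1.3]
    - [0.9,[140,38.7,-28],-1.3]

```text
t: 4.92
ee_pos: [573.5, -4.3, 78.8]
orientation: [-3.141, -0.025, 0.005]
ft_force: [-0.2, -0.2, -1.6]
width: 27.8
grasp_force: 30.0
```

```bash
python3 - <<'E'
from h import *
im,C,o=shot("wrist","w3.png");print(o["ee_pos"].round(1),o["width"],o["grasp_force"],o["ft_force"].round(1))
cv2.imwrite("pics/w3c.png",cv2.resize(im[180:400,160:480],None,fx=2.4,fy=2.4))
E
```

```text
[573.5  -4.3  78.8] 27.82004730359507 29.999722838401794 [-0.2 -0.2 -1.6]
```

View pics/w3c.png

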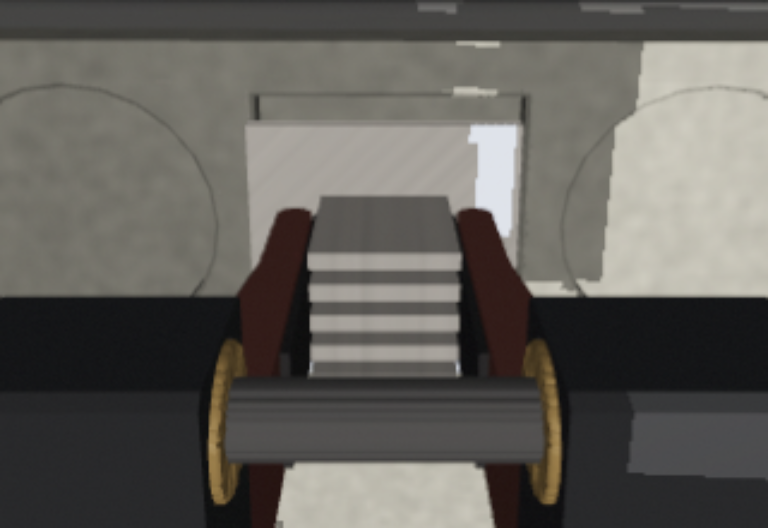

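The held sink sits just above pocket 1. The sink's top-edge corners are at crop (246,122)/(519,122), and the pocket's at (252,94)/(529,94).

```bash
python3 - <<'E'
from h import *
C=cam("wrist",dict(ee_pos=np.array([573.5,-4.3,78.8]),orientation=np.array([-3.141,-.025,.005])))
f=lambda L:np.array(L)/2.4+[160,180]-.3
for z,L in((61,[(246,123),(519,123)]),(48,[(252,94),(529,94)])):
    P=onz(C,f(L),z);print(z,P.round(1).tolist(),P.mean(0).round(1))
E
```

```text
61 [[602.0, 25.7, 61.0], [603.0, -32.5, 61.0]] [602.5  -3.4  61. ]
48 [[605.4, 26.5, 48.0], [606.5, -36.6, 48.0]] [606.   -5.1  48. ]
```

servo_tool:
  plan:
    - [0.9,[1.5,-1.2,0],0]
    - [0.9,[1.5,-1.2,-4],0]
    - [0.9,[1.5,-1.2,-7],0]
    - [0.9,[1.5,-1.2,-9.5],0]
    - [0.9,[1.5,-1.2,-11.3],0]
    - [0.9,[1.5,-1.2,-11.3],0]
    - [0.9,[1.5,-1.2,-11.3],0]

```text
t: 5.55
ee_pos: [576.7, -5.3, 69.1]
orientation: [3.141, 0.026, -0.0]
ft_force: [-2.5, 0.4, 4.2]
width: 28.3
grasp_force: 30.0
```

servo_tool:
  plan:
    - [0.9,[-1,0,0],0]
    - [0.9,[-1,0,-1],0]
    - [0.9,[-1,0,-1.5],0]
    - [0.9,[-1,0,-1.5],0]
    - [0.9,[-1,0,-1.5],0]

```text
t: 5.97
ee_pos: [576.4, -5.3, 69.0]
orientation: [3.141, 0.026, 0.003]
ft_force: [-4.1, -0.4, 18.5]
width: 27.9
grasp_force: 30.0
```

servo_tool:
  plan:
    - [0.9,[-1,0,1.5],0]
    - [0.6,[-1,0,1.5],0]
    - [0.35,[-1,0,1.5],0]
    - [0.35,[-1,0,1.5],0]
    - [0.35,[-1,0,10],0]
    - [0.35,[-1,0,40],0]
    - [0.35,[-1,0,80],0]
    - [0.35,[-1,0,110],0]
    - [0.35,[-1,0,110],0]

```text
t: 6.72
ee_pos: [578.5, -5.4, 183.7]
orientation: [3.141, 0.026, 0.016]
ft_force: [1.0, -0.1, -1.0]
width: 56.8
grasp_force: 0.0
```

```bash
python3 - <<'E'
from h import *
im,C,o=shot("wrist","w4.png");print(o["ee_pos"].round(1),o["orientation"].round(3),o["width"],o["grasp_force"],o["ft_force"].round(1))
print(proj(C,[[574.6,-5.3,50],[573,70,48]]))
cv2.imwrite("pics/w4c.png",cv2.resize(im[100:320,160:480],None,fx=2.4,fy=2.4))
E
```

```text
[578.5  -5.4 183.7] [3.141 0.026 0.016] 56.8430890826033 0.0 [ 1.  -0.1 -1. ]
[[319.77895462 236.07636264]
 [234.23986781 235.815126  ]]
```

View pics/w4c.png

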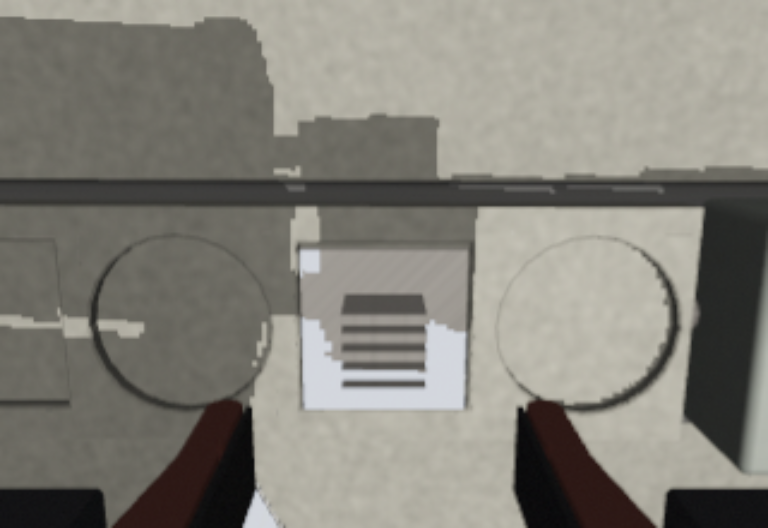

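Square 1 appears seated in pocket 1, with even gaps on all sides at crop (385,325). Next is square 0 (yaw about 26.5°).

servo_tool:
  plan:
    - [0.35,[-35,20,0],7]
    - [0.35,[-70,40,0],14]
    - [0.35,[-105,60,-20],21]
    - [0.35,[-123.5,70,-50],25.6]
    - [0.35,[-123.5,70,-80],25.6]
    - [0.35,[-123.5,70,-80],25.6]
    - [0.35,[-123.5,70,-80],25.6]
    - [0.35,[-123.5,70,-80],25.6]

```text
t: 7.43
ee_pos: [452.3, 64.6, 97.8]
orientation: [3.058, 0.72, 0.001]
ft_force: [0.2, -0.1, 0.3]
width: 57.3
grasp_force: 0.0
```

```bash
python3 - <<'E'
from h import *
im,C,o=shot("wrist","w5.png");print(o["ee_pos"].round(1),o["orientation"].round(3))
g=cv2.cvtColor(im,cv2.COLOR_BGR2GRAY);cv2.imwrite("pics/w5c.png",cv2.resize(im[150:330,180:460],None,fx=2.5,fy=2.5))
print(proj(C,[451.4,63.3,10]))
E
```

```text
[452.3  64.6  97.8] [3.058e+00 7.200e-01 1.000e-03]
[[321.11854662 247.58262772]]
```

View pics/w5c.png

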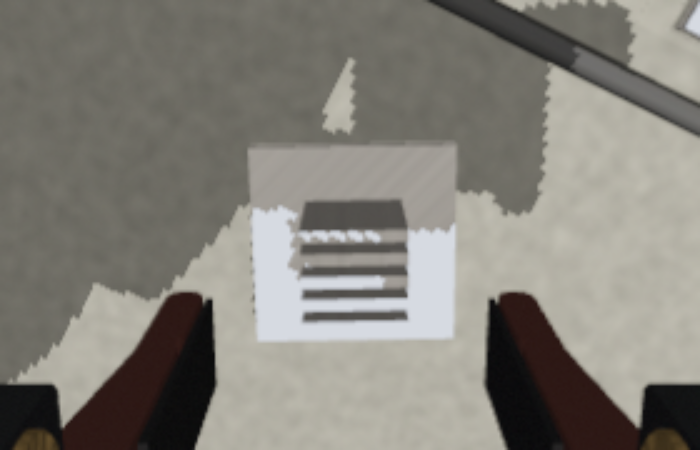

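```bash
python3 - <<'E'
from h import *
C=cam("wrist",dict(ee_pos=np.array([452.3,64.6,97.8]),orientation=np.array([3.058,.72,.001])))
P=onz(C,np.array([(249,147),(456,145),(454,338),(257,341)])/2.5+[180,150]-.3,10);print(P.round(1).tolist(),P.mean(0).round(1))
E
```

```text
[[464.2, 103.2, 10.0], [491.2, 50.4, 10.0], [438.5, 22.6, 10.0], [410.8, 75.9, 10.0]] [451.2  63.   10. ]
```

servo_tool:
  plan:
    - [0.35,[-1.1,-1.6,-25],0.8]
    - [0.35,[-1.1,-1.6,-50],0.8]
    - [0.35,[-1.1,-1.6,-65],0.8]
    - [0.35,[-1.1,-1.6,-70],0.8]
    - [0.35,[-1.1,-1.6,-70],0.8]
    - [0.35,[-1.1,-1.6,-70],0.8]
    - [0.9,[-1.1,-1.6,-70],0.8]
    - [0.9,[-1.1,-1.6,-70],0.8]
    - [0.9,[-1.1,-1.6,-70],0.8]
    - [0.9,[-1.1,-1.6,-70],0.8]

```text
t: 8.32
ee_pos: [450.6, 63.2, 27.9]
orientation: [3.052, 0.743, 0.002]
ft_force: [-0.4, 0.4, 0.6]
width: 33.8
grasp_force: 0.0
```

servo_tool:
  plan:
    - [0.9,[0,0,0],0]
    - [0.9,[0,0,20],0]
    - [0.9,[0,0,50],0]
    - [0.9,[20,20,80],-7]
    - [0.9,[50,40,80],-14]
    - [0.9,[85,60,80],-21]
    - [0.9,[121,81.5,80],-26.4]
    - [0.9,[121,81.5,70],-26.4]
    - [0.9,[121,81.5,65],-26.4]
    - [0.9,[121,81.5,65],-26.4]

```text
t: 9.15
ee_pos: [569.0, 144.2, 90.3]
orientation: [3.14, 0.028, -0.007]
ft_force: [-1.8, -0.3, -2.4]
width: 27.8
grasp_force: 30.0
```

servo_tool:
  plan:
    - [0.9,[0,0,0],0]
    - [0.9,[0,0,-8],0]
    - [0.9,[0,0,-13],0]
    - [0.9,[0,0,-13],0]
    - [0.9,[0,0,-13],0]
    - [0.9,[0,0,-13],0]

```text
t: 9.65
ee_pos: [571.1, 144.5, 79.3]
orientation: [-3.141, -0.026, -0.0]
ft_force: [0.2, 0.8, -1.8]
width: 27.7
grasp_force: 30.0
```

```bash
python3 - <<'E'
from h import *
im,C,o=shot("wrist","w6.png");print(o["ee_pos"].round(1),o["orientation"].round(3),o["width"],o["grasp_force"],o["ft_force"].round(1))
np.savez("w6.npz",**{k:o[k] for k in("ee_pos","orientation")})
cv2.imwrite("pics/w6c.png",cv2.resize(im[180:320,220:420],None,fx=4,fy=4))
E
```

```text
[571.1 144.5  79.3] [-3.141 -0.026 -0.   ] 27.699753226389184 29.999805986881256 [ 0.2  0.8 -1.8]
```

View pics/w6c.png

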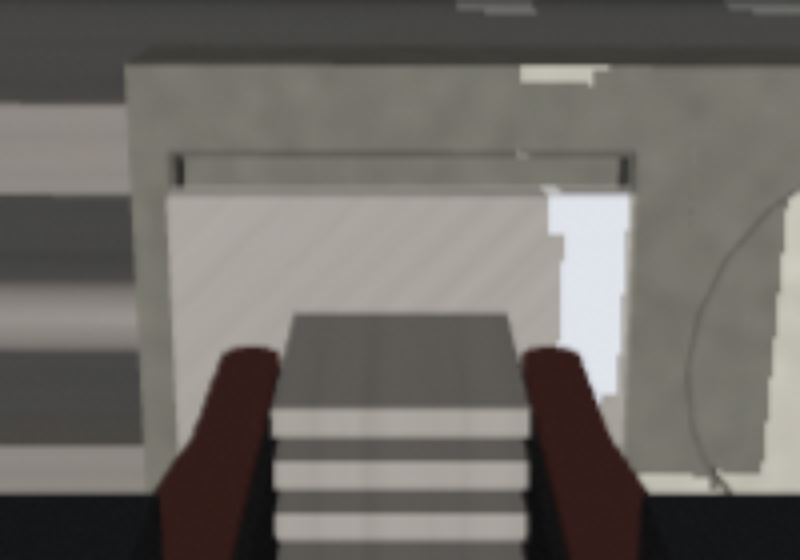

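The held square is above pocket 3. The sink's edge corners are at crop (167,193)/(631,192), and the pocket's at (172,152)/(635,152).

```bash
python3 - <<'E'
from h import *
d=np.load("w6.npz");C=cam("wrist",dict(d))
f=lambda L:np.array(L)/4+[220,180]-.37
for z,L in((61.4,[(167,193),(631,192)]),(48,[(172,153),(635,153)])):
    P=onz(C,f(L),z);print(z,P.round(1).tolist(),P.mean(0).round(1))
E
```

```text
61.4 [[601.2, 174.9, 61.4], [602.3, 115.6, 61.4]] [601.7 145.3  61.4]
48 [[603.5, 176.4, 48.0], [604.6, 113.0, 48.0]] [604.  144.7  48. ]
```

servo_tool:
  plan:
    - [0.9,[1,-0.5,-4],0]
    - [0.9,[1,-0.5,-7],0]
    - [0.9,[1,-0.5,-9],0]
    - [0.9,[1,-0.5,-10.5],0]
    - [0.9,[1,-0.5,-11.5],0]
    - [0.9,[1,-0.5,-11.5],0]
    - [0.9,[1,-0.5,-11.5],0]
    - [0.9,[1,-0.5,-11.5],0]

```text
t: 10.37
ee_pos: [572.2, 144.2, 67.7]
orientation: [-3.141, -0.026, -0.0]
ft_force: [-0.1, 0.4, -1.7]
width: 27.8
grasp_force: 30.0
```

servo_tool:
  plan:
    - [0.9,[0,0,-0.6],0]
    - [0.9,[0,0,-0.6],0]
    - [0.6,[0,0,0],0]
    - [0.35,[0,0,0],0]
    - [0.35,[0,0,0],0]
    - [0.35,[0,0,15],0]
    - [0.35,[0,0,40],0]
    - [0.35,[-35,12,60],-0.9]
    - [0.35,[-70,25,60],-0.9]
    - [0.35,[-105,40,60],-0.9]

```text
t: 11.2
ee_pos: [467.0, 184.3, 128.9]
orientation: [-3.141, 0.001, -0.004]
ft_force: [0.1, 1.5, 0.6]
width: 57.0
grasp_force: 0.0
```

servo_tool:
  plan:
    - [0.35,[-35,12,-10],0]
    - [0.35,[-51.5,18,-30],0]
    - [0.35,[-51.5,18,-30],0]
    - [0.35,[-51.5,18,-30],0]
    - [0.35,[-51.5,18,-30],0]
    - [0.35,[-51.5,18,-30],0]

```text
t: 11.7
ee_pos: [417.7, 202.3, 98.4]
orientation: [-3.141, -0.0, -0.003]
ft_force: [0.4, 0.3, -0.3]
width: 57.4
grasp_force: 0.0
```

```bash
python3 - <<'E'
from h import *
im,C,o=shot("wrist","w7.png");print(o["t"],o["ee_pos"].round(1),o["orientation"].round(3))
print(proj(C,[[415,201.9,10],[415,201.9,42]]))
g=cv2.cvtColor(im,cv2.COLOR_BGR2GRAY)
h=cv2.HoughCircles(g,cv2.HOUGH_GRADIENT_ALT,1.2,20,param1=120,param2=0.5,minRadius=40,maxRadius=70)
if h is not None:
    for x,y,r in h[0]: print(x,y,r,onz(C,[(x,y)],10).round(1))
cv2.imwrite("pics/w7c.png",cv2.resize(im[100:330,160:480],None,fx=2.4,fy=2.4))
E
```

```text
11.7 [417.7 202.3  98.4] [-3.141e+00 -0.000e+00 -3.000e-03]
[[320.67548944 249.03479454]
 [320.7040917  263.72954977]]
348.0 412.8 63.79331 [[268.8 178.4  10. ]]
387.6 300.0 50.349625 [[373.8 150.1  10. ]]
244.8 302.4 48.170727 [[371.6 260.7  10. ]]
318.0 249.6 42.149147 [[414.6 203.9  10. ]]
402.0 361.2 58.30458 [[319.5 135.5  10. ]]
```

servo_tool:
  plan:
    - [0.35,[-2.5,0.8,-25],0]
    - [0.35,[-2.5,0.8,-50],0]
    - [0.35,[-2.5,0.8,-65],0]
    - [0.35,[-2.5,0.8,-70.5],0]
    - [0.35,[-2.5,0.8,-70.5],0]
    - [0.35,[-2.5,0.8,-70.5],0]
    - [0.9,[-2.5,0.8,-70.5],0]
    - [0.9,[-2.5,0.8,-70.5],0]
    - [0.9,[-2.5,0.8,-70.5],0]
    - [0.9,[-2.5,0.8,-70.5],0]

```text
t: 12.58
ee_pos: [413.5, 203.1, 27.9]
orientation: [-3.141, -0.001, -0.002]
ft_force: [-0.3, 0.4, 0.1]
width: 33.8
grasp_force: 0.0
```

servo_tool:
  plan:
    - [0.9,[0,0,0],0]
    - [0.9,[0,0,0],0]
    - [0.9,[0,0,25],0]
    - [0.9,[0,0,60],0]
    - [0.9,[0,0,90],0]
    - [0.9,[0,0,90],0]
    - [0.9,[0,0,90],0]
    - [0.9,[0,0,90],0]

```text
t: 13.25
ee_pos: [412.6, 202.7, 116.7]
orientation: [3.141, 0.001, -0.001]
ft_force: [0.3, 0.3, -1.9]
width: 27.1
grasp_force: 30.0
```

servo_tool:
  plan:
    - [0.9,[25,-22,20],0]
    - [0.9,[50,-44,20],0]
    - [0.9,[75,-66,20],0]
    - [0.9,[100,-88,20],0]
    - [0.9,[130,-110,20],0.9]
    - [0.9,[159,-132.8,10],0.9]
    - [0.9,[159,-132.8,-15],0.9]
    - [0.9,[159,-132.8,-37],0.9]
    - [0.9,[159,-132.8,-37],0.9]
    - [0.9,[159,-132.8,-37],0.9]

```text
t: 14.08
ee_pos: [570.0, 69.8, 77.6]
orientation: [3.141, 0.026, -0.009]
ft_force: [0.7, 0.6, -1.6]
width: 27.8
grasp_force: 30.0
```

servo_tool:
  plan:
    - [0.9,[0,0,0],0]
    - [0.9,[0,0,0],0]
    - [0.9,[0,0,0],0]

```text
t: 14.33
ee_pos: [572.6, 70.6, 81.3]
orientation: [-3.141, -0.027, -0.002]
ft_force: [0.1, -0.6, -1.4]
width: 27.5
grasp_force: 30.0
```

```bash
python3 - <<'E'
from h import *
im,C,o=shot("wrist","w8.png");print(o["t"],o["ee_pos"].round(1),o["orientation"].round(3),o["width"],o["ft_force"].round(1))
np.savez("w8.npz",**{k:o[k] for k in("ee_pos","orientation")})
cv2.imwrite("pics/w8c.png",cv2.resize(im[180:320,220:420],None,fx=4,fy=4))
E
```

```text
14.3333 [572.6  70.6  81.3] [-3.141e+00 -2.700e-02 -2.000e-03] 27.49852922971314 [ 0.1 -0.6 -1.4]
```

View pics/w8c.png

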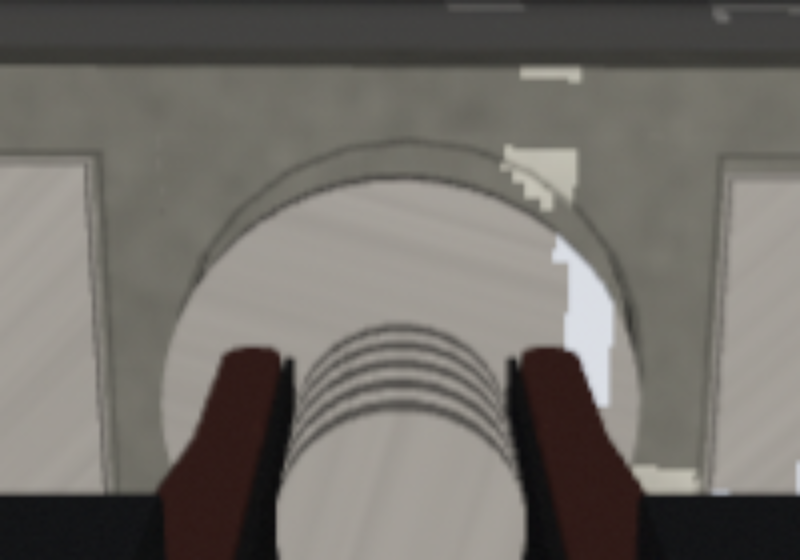

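The round sink is above pocket 2: sink rim top at (400,178) and centre column 400, pocket rim top at (410,138). Both neighbouring squares are seated.

```bash
python3 - <<'E'
from h import *
C=cam("wrist",dict(np.load("w8.npz")))
f=lambda L:np.array(L)/4+[220,180]-.37
print("sink rim",onz(C,f([(400,178)]),63.4).round(1),"pocket rim",onz(C,f([(410,139)]),48).round(1))
E
```

```text
sink rim [[605.2  71.3  63.4]] pocket rim [[607.2  70.   48. ]]
```

servo_tool:
  plan:
    - [0.9,[0.8,-1.2,-4],0]
    - [0.9,[0.8,-1.2,-8],0]
    - [0.9,[0.8,-1.2,-10],0]
    - [0.9,[0.8,-1.2,-12],0]
    - [0.9,[0.8,-1.2,-13.3],0]
    - [0.9,[0.8,-1.2,-13.3],0]
    - [0.9,[0.8,-1.2,-13.3],0]
    - [0.9,[0.8,-1.2,-13.3],0]

```text
t: 15.05
ee_pos: [572.8, 68.9, 67.8]
orientation: [3.141, 0.026, -0.0]
ft_force: [-5.1, -0.4, 10.1]
width: 27.7
grasp_force: 30.0
```

servo_tool:
  plan:
    - [0.9,[0,0,0.5],0]
    - [0.6,[0,0,0.5],0]
    - [0.35,[0,0,0.5],0]
    - [0.35,[0,0,1],0]
    - [0.35,[0,0,15],0]
    - [0.35,[0,0,45],0]
    - [0.35,[-25,28,60],-0.9]
    - [0.35,[-50,56,60],-0.9]
    - [0.35,[-75,84,60],-0.9]
    - [0.35,[-100,112,60],-0.9]

```text
t: 15.88
ee_pos: [472.1, 181.8, 127.4]
orientation: [-3.141, 0.0, -0.002]
ft_force: [-0.3, 1.2, -0.5]
width: 57.0
grasp_force: 0.0
```

servo_tool:
  plan:
    - [0.35,[-27,28,0],0]
    - [0.35,[-55,56,0],0]
    - [0.35,[-83,84,0],0]
    - [0.35,[-110,112,0],0]
    - [0.35,[-138,132,-20],0]
    - [0.35,[-138,132,-30],0]
    - [0.35,[-138,132,-30],0]
    - [0.35,[-138,132,-30],0]
    - [0.35,[-138,132,-30],0]
    - [0.35,[-138,132,-30],0]

```text
t: 16.72
ee_pos: [336.2, 312.7, 97.5]
orientation: [-3.141, 0.002, -0.002]
ft_force: [0.3, 0.5, 0.0]
width: 57.0
grasp_force: 0.0
```

```bash
python3 - <<'E'
from h import *
im,C,o=shot("wrist","w9.png");print(o["t"],o["ee_pos"].round(1),o["orientation"].round(3),o["qpos"].round(2))
print(proj(C,[[334.7,312.7,10],[334.7,312.7,42],[334.7,344.7,10]]))
g=cv2.cvtColor(im,cv2.COLOR_BGR2GRAY);hsv=cv2.cvtColor(im,cv2.COLOR_BGR2HSV)
h=cv2.HoughCircles(g,cv2.HOUGH_GRADIENT_ALT,1.2,20,param1=120,param2=0.5,minRadius=36,maxRadius=50)
if h is not None:
    for x,y,r in h[0]: print(x,y,r,onz(C,[(x,y)],10).round(1),hsv[int(y)-20,int(x)])
# left/right extents of bright disc
for r in (240,250,260): print(r,"".join("#" if v>190 else "." for v in g[r,250:400:3]))
E
```

```text
16.7167 [336.2 312.7  97.5] [-3.141e+00  2.000e-03 -2.000e-03] [ 0.72  0.42  2.08 -0.    0.64  2.3 ]
[[319.99386911 247.78547584]
 [319.930789   262.44276711]
 [276.6591971  247.77598253]]
223.2 306.0 44.201134 [[287.5 387.7  10. ]] [ 24  23 109]
446.4 388.8 42.634056 [[212.3 207.8  10. ]] [ 0  8 63]
182.4 254.4 46.797874 [[329.6 414.7  10. ]] [ 11 192 113]
320.4 246.0 42.31866 [[336.1 312.4  10. ]] [ 19  18 152]
326.4 373.2 41.395393 [[227.  307.5  10. ]] [15  7 69]
457.2 282.0 46.498455 [[307.6 208.8  10. ]] [ 23 160 172]
240 ..................................................
250 ..................................................
260 ................................#####.............
```

servo_tool:
  plan:
    - [0.35,[-0.7,0,-25],0]
    - [0.35,[-0.7,0,-50],0]
    - [0.35,[-0.7,0,-65],0]
    - [0.35,[-0.7,0,-69.8],0]
    - [0.35,[-0.7,0,-69.8],0]
    - [0.35,[-0.7,0,-69.8],0]
    - [0.9,[-0.7,0,-69.8],0]
    - [0.9,[-0.7,0,-69.8],0]
    - [0.9,[-0.7,0,-69.8],0]
    - [0.9,[-0.7,0,-69.8],0]

```text
t: 17.6
ee_pos: [334.5, 313.2, 27.8]
orientation: [-3.141, -0.001, -0.002]
ft_force: [-0.2, 0.2, -0.0]
width: 33.8
grasp_force: 0.0
```

servo_tool:
  plan:
    - [0.9,[0,0,0],0]
    - [0.9,[0,0,0],0]
    - [0.9,[0,0,25],0]
    - [0.9,[0,0,60],0]
    - [0.9,[0,0,100],0]
    - [0.9,[20,-35,115],0]
    - [0.9,[40,-70,115],0]
    - [0.9,[60,-105,115],0]
    - [0.9,[80,-140,115],0]
    - [0.9,[100,-175,115],0]

```text
t: 18.43
ee_pos: [434.6, 136.3, 142.4]
orientation: [-3.141, -0.002, -0.001]
ft_force: [0.3, -0.7, -1.5]
width: 27.3
grasp_force: 30.0
```

servo_tool:
  plan:
    - [0.9,[20,-35,0],0]
    - [0.9,[40,-70,0],0]
    - [0.9,[60,-105,0],0]
    - [0.9,[80,-140,0],0]
    - [0.9,[100,-175,0],0]
    - [0.9,[120,-205,0],0.9]
    - [0.9,[138,-218,0],0.9]
    - [0.9,[138,-218,0],0.9]
    - [0.9,[138,-218,0],0.9]
    - [0.9,[138,-218,0],0.9]

```text
t: 19.27
ee_pos: [571.0, -79.6, 141.5]
orientation: [-3.141, -0.026, 0.003]
ft_force: [0.4, -0.4, -0.3]
width: 27.9
grasp_force: 30.0
```

servo_tool:
  plan:
    - [0.9,[3.5,-0.4,-25],0]
    - [0.9,[3.5,-0.4,-50],0]
    - [0.9,[3.5,-0.4,-60.5],0]
    - [0.9,[3.5,-0.4,-60.5],0]
    - [0.9,[3.5,-0.4,-60.5],0]
    - [0.9,[3.5,-0.4,-60.5],0]

```text
t: 19.77
ee_pos: [576.1, -80.1, 82.6]
orientation: [3.141, 0.027, 0.002]
ft_force: [0.3, -0.3, -1.2]
width: 27.8
grasp_force: 30.0
```

```bash
python3 - <<'E'
from h import *
im,C,o=shot("wrist","w10.png");print(o["t"],o["ee_pos"].round(1),o["orientation"].round(3),o["width"])
im8=cv2.imread("pics/w8.png")
# calibrate on w8: column profile near the top of rims
for n,i in(("w8",im8),("w10",im)):
    g=cv2.cvtColor(i,cv2.COLOR_BGR2GRAY).astype(int)
    for c in (310,320,330): print(n,c,[ (r,g[r,c]) for r in range(208,232)])
    for r in (250,262): 
        d=np.diff(g[r,250:390]);k=np.where(abs(d)>12)[0]; print(n,"row",r,[(250+j,d[j]) for j in k])
np.savez("w10.npz",**{k:o[k] for k in("ee_pos","orientation")})
E
```

```text
19.7667 [576.1 -80.1  82.6] [3.141e+00 2.700e-02 2.000e-03] 27.776858122096694
w8 310 [(208, np.int64(115)), (209, np.int64(115)), (210, np.int64(114)), (211, np.int64(114)), (212, np.int64(113)), (213, np.int64(113)), (214, np.int64(113)), (215, np.int64(107)), (216, np.int64(92)), (217, np.int64(101)), (218, np.int64(112)), (219, np.int64(111)), (220, np.int64(110)), (221, np.int64(110)), (222, np.int64(110)), (223, np.int64(105)), (224, np.int64(86)), (225, np.int64(100)), (226, np.int64(143)), (227, np.int64(157)), (228, np.int64(156)), (229, np.int64(158)), (230, np.int64(161)), (231, np.int64(162))]
w8 320 [(208, np.int64(108)), (209, np.int64(108)), (210, np.int64(107)), (211, np.int64(107)), (212, np.int64(107)), (213, np.int64(107)), (214, np.int64(98)), (215, np.int64(86)), (216, np.int64(102)), (217, np.int64(113)), (218, np.int64(112)), (219, np.int64(112)), (220, np.int64(112)), (221, np.int64(113)), (222, np.int64(114)), (223, np.int64(94)), (224, np.int64(88)), (225, np.int64(140)), (226, np.int64(162)), (227, np.int64(161)), (228, np.int64(161)), (229, np.int64(159)),
[... 3079 characters left out ...]
64(371), np.int64(-76)), (np.int64(372), np.int64(-43)), (np.int64(385), np.int64(-27)), (np.int64(386), np.int64(-21))]
w10 row 262 [(np.int64(262), np.int64(29)), (np.int64(304), np.int64(-13)), (np.int64(305), np.int64(-31)), (np.int64(307), np.int64(-18)), (np.int64(308), np.int64(15)), (np.int64(309), np.int64(29)), (np.int64(313), np.int64(13)), (np.int64(328), np.int64(-13)), (np.int64(329), np.int64(-22)), (np.int64(332), np.int64(19)), (np.int64(333), np.int64(19)), (np.int64(334), np.int64(14)), (np.int64(357), np.int64(56)), (np.int64(372), np.int64(-17)), (np.int64(373), np.int64(-35)), (np.int64(376), np.int64(-34)), (np.int64(377), np.int64(-17)), (np.int64(385), np.int64(15))]
```

servo_tool:
  plan:
    - [0.9,[-1,0,-5],0]
    - [0.9,[-1,0,-8],0]
    - [0.9,[-1,0,-11],0]
    - [0.9,[-1,0,-13],0]
    - [0.9,[-1,0,-14.8],0]
    - [0.9,[-1,0,-14.8],0]
    - [0.9,[-1,0,-14.8],0]
    - [0.9,[-1,0,-14.8],0]

```text
t: 20.48
ee_pos: [574.6, -80.5, 67.5]
orientation: [-3.141, -0.026, 0.0]
ft_force: [-3.0, 1.2, 8.8]
width: 27.5
grasp_force: 30.0
```

servo_tool:
  plan:
    - [0.9,[0,0,0.4],0]
    - [0.6,[0,0,0.4],0]
    - [0.35,[0,0,0.4],0]
    - [0.35,[0,0,1],0]
    - [0.35,[0,0,15],0]
    - [0.35,[0,0,50],0]
    - [0.3,[-25,10,80],0]
    - [0.2,[-50,20,110],0]
    - [0,[-80,20,140],0]
    - [0,[-110,20,170],0]

```text
t: 21.32
ee_pos: [464.5, -60.0, 236.7]
orientation: [-3.141, -0.027, 0.0]
ft_force: [0.6, -0.4, 0.5]
width: 78.1
grasp_force: 0.0
```

servo_tool:
  plan:
    - [0,[0,0,20],0]
    - [0,[0,0,20],0]
    - [0,[0,0,20],0]
    - [0,[0,0,20],0]

```text
t: 21.65
ee_pos: [465.9, -60.5, 255.1]
orientation: [-3.141, -0.026, 0.0]
ft_force: [-0.9, -0.4, -1.1]
width: 87.7
grasp_force: 0.0
```

```bash
python3 - <<'E'
from h import *
im,C,o=shot("wrist","w11.png");print(o["t"],o["ee_pos"].round(1),o["orientation"].round(3))
np.savez("w11.npz",**{k:o[k] for k in("ee_pos","orientation")})
E
```

```text
21.65 [465.9 -60.5 255.1] [-3.141 -0.026  0.   ]
```

servo_tool:
  plan:
    - [0,[-20,-40,0],0]
    - [0,[-40,-80,0],0]
    - [0,[-60,-120,0],0]
    - [0,[-75,-160,0],0]
    - [0,[-85,-200,0],0]
    - [0,[-95,-220,0],0]
    - [0,[-95,-220,0],0]
    - [0,[-95,-220,0],0]
    - [0,[-95,-220,0],0]
    - [0,[-95,-220,0],0]

```text
t: 22.53
ee_pos: [370.9, -279.4, 254.9]
orientation: [-3.14, -0.028, 0.002]
ft_force: [-0.0, 0.6, 0.5]
width: 88.0
grasp_force: 0.0
```

```bash
python3 - <<'E'
from h import *
im,C,o=shot("wrist","w12.png");print(o["t"],o["ee_pos"].round(1),o["orientation"].round(3),o["qpos"].round(2))
np.savez("w12.npz",**{k:o[k] for k in("ee_pos","orientation")})
C11=cam("wrist",dict(np.load("w11.npz")))
print(proj(C11,[[575.8,-80,50],[572,145,50],[575,-163,88]]).round(0).tolist(),proj(C,[[353,-307,5],[395,-360,93]]).round(0).tolist())
E
```

```text
22.5333 [ 370.9 -279.4  254.9] [-3.14e+00 -2.80e-02  2.00e-03] [-0.67  0.16  1.95  0.    1.03  0.88]
[[342.0, 105.0], [114.0, 104.0], [439.0, 103.0]] [[343.0, 221.0], [407.0, 199.0]]
```

```bash
python3 - <<'E'
from h import *
a=cv2.resize(cv2.imread("pics/w11.png")[40:165,70:500],None,fx=1.8,fy=1.8,interpolation=2)
b=cv2.resize(cv2.imread("pics/w12.png")[128:300,230:488],None,fx=2.1,fy=2.1,interpolation=2)
c=np.zeros((a.shape[0]+b.shape[0],a.shape[1],3),np.uint8);c[:a.shape[0]]=a;c[a.shape[0]:,:b.shape[1]]=b
s=cv2.imread("pics/w11.png")[75:130,410:475]; s=cv2.resize(s,None,fx=3.5,fy=3.5,interpolation=2);c[a.shape[0]:a.shape[0]+s.shape[0],545:545+s.shape[1]]=s
cv2.imwrite("pics/c13.png",c);print(c.shape,a.shape)
E
```

```text
(586, 774, 3) (225, 774, 3)
```

View pics/c13.png

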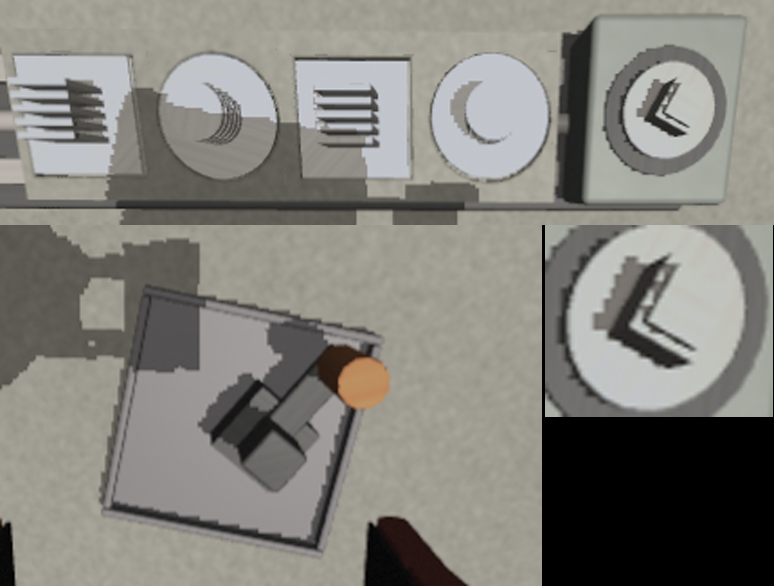

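All four sinks are seated. The crank stem top centre is at composite (273,454), the grip top at (363,383), and the tray corners at (147,288), (382,338), (322,551), (104,513). The shaft square is rotated by about 45°, so I need a closer look.

servo_tool:
  plan:
    - [0,[35,20,0],0]
    - [0,[70,40,0],0]
    - [0,[105,60,0],0]
    - [0,[140,80,0],0]
    - [0,[175,100,0],0]
    - [0,[204,116,-30],0]
    - [0,[204,116,-65],0]
    - [0,[204,116,-105],0]
    - [0,[204,116,-105],0]
    - [0,[204,116,-105],0]

```text
t: 23.42
ee_pos: [573.4, -162.7, 149.1]
orientation: [-3.14, -0.029, 0.008]
ft_force: [0.3, 0.4, 0.6]
width: 87.6
grasp_force: 0.0
```

servo_tool:
  plan:
    - [0,[0,0,0],0]
    - [0,[0,0,0],0]
    - [0,[0,0,0],0]

```text
t: 23.67
ee_pos: [576.1, -165.1, 153.5]
orientation: [3.14, 0.025, 0.007]
ft_force: [-1.6, -0.8, -0.8]
width: 87.9
grasp_force: 0.0
```

```bash
python3 - <<'E'
from h import *
im,C,o=shot("wrist","w14.png");print(o["t"],o["ee_pos"].round(1),o["orientation"].round(3))
np.savez("w14.npz",**{k:o[k] for k in("ee_pos","orientation")})
p=proj(C,[575,-163,110])[0];print(p)
x,y=p.astype(int);x0,y0=x-60,y-50;print(x0,y0)
cv2.imwrite("pics/c14.png",cv2.resize(im[y0:y0+90,x0:x0+120],None,fx=6.5,fy=6.5,interpolation=2))
f=lambda L:(np.array(L)-[0,225])/2.1+[230,128]-.3
K=cam("wrist",dict(np.load("w12.npz")))
S=onz(K,f([(305,452),(276,491),(239,456),(272,418)]),77)[:,:2];s=S.mean(0)
L=[np.linalg.norm(S[i]-S[i-1]).round(1) for i in range(4)];g=onz(K,f([(363,383)]),98)[0,:2]
an=lambda v:np.degrees(np.arctan2(v[1],v[0])).round(1)
print("stem",s.round(1),L,[an(S[i]-S[i-1]) for i in range(4)],"grip",g.round(1),"r",np.linalg.norm(g-s).round(1),"ang",an(g-s))
t=onz(K,f([(147,288),(382,338),(322,551),(104,513)]),18)[:,:2];print("tray",t.mean(0).round(1),an(t[1]-t[0]),an(t[2]-t[3]),an(t[3]-t[0]))
E
```

```text
23.6667 [ 576.1 -165.1  153.5] [3.14  0.025 0.007]
[316.44895436 268.6260324 ]
256 218
stem [ 353.2 -319.6] [np.float64(23.4), np.float64(23.8), np.float64(25.6), np.float64(24.2)] [np.float64(-134.5), np.float64(147.1), np.float64(47.1), np.float64(-38.2)] grip [ 392.2 -354.7] r 52.5 ang -42.0
tray [ 352.5 -306.9] -100.7 -99.4 169.1
```

View pics/c14.png

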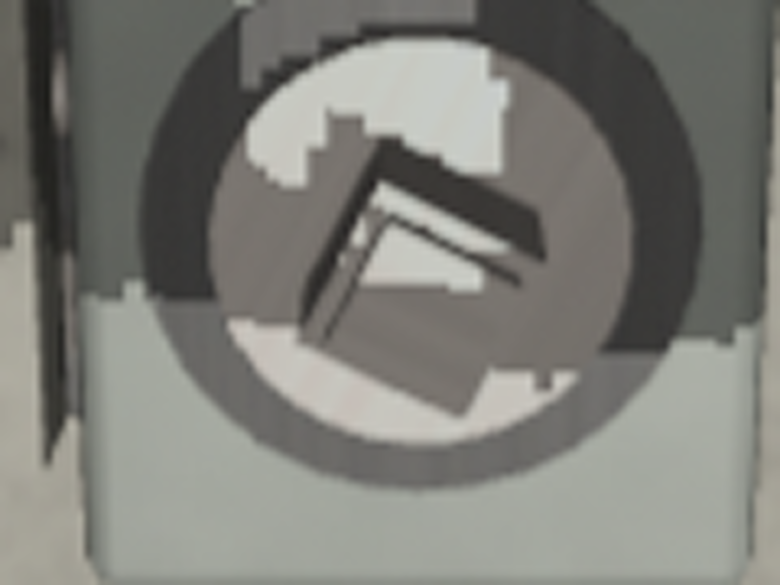

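Shaft square close up: upper-edge corners (z about 106) at crop (378,183), (548,262), (300,340), and base corners at (385,140), (545,213). I'll turn these into yaw and centre.

```bash
python3 - <<'E'
from h import *
C=cam("wrist",dict(np.load("w14.npz")))
f=lambda L:np.array(L)/6.5+[256,218]-.42
an=lambda v:np.degrees(np.arctan2(v[1],v[0])).round(1)
P=onz(C,f([(378,183),(548,262),(300,340)]),106)[:,:2]
print(P.round(1).tolist(),[np.linalg.norm(P[i]-P[0]).round(1) for i in(1,2)],an(P[1]-P[0]),an(P[2]-P[0]),"c",((P[1]+P[2])/2).round(1))
Q=onz(C,f([(390,215),(322,340),(520,283)]),110)[:,:2];print("top14",[np.linalg.norm(Q[i]-Q[0]).round(1) for i in(1,2)],an(Q[1]-Q[0]),an(Q[2]-Q[0]),((Q[1]+Q[2])/2).round(1))
Bb=onz(C,f([(385,140),(545,213)]),88)[:,:2];print("base",np.linalg.norm(Bb[1]-Bb[0]).round(1),an(Bb[1]-Bb[0]))
import cv2
pts=[(208,235),(632,240),(420,38),(420,442)]
w=onz(C,f(pts),88);print("white disc",w.mean(0).round(1),w.round(1).tolist())
w=onz(C,f([(140,240),(702,240),(420,490)]),88);print("outer",w.round(1).tolist())
E
```

```text
[[588.4, -161.1], [580.8, -177.4], [572.5, -153.8]] [np.float64(17.9), np.float64(17.4)] -114.9 155.3 c [ 576.7 -165.6]
top14 [np.float64(13.9), np.float64(13.8)] 153.4 -117.8 [ 577.1 -165.3]
base 18.2 -114.4
white disc [ 576.7 -165.3   88. ] [[577.1, -143.3, 88.0], [577.3, -187.2, 88.0], [598.3, -164.9, 88.0], [554.3, -165.7, 88.0]]
outer [[576.4, -136.3, 88.0], [577.4, -194.5, 88.0], [548.8, -165.8, 88.0]]
```

servo_tool:
  plan:
    - [0.35,[-30,-20,10],-5]
    - [0.35,[-60,-40,10],-11]
    - [0.35,[-90,-60,10],-17]
    - [0.35,[-120,-80,10],-23]
    - [0.35,[-150,-100,10],-29]
    - [0.35,[-180,-125,10],-35]
    - [0.35,[-210,-145,10],-40]
    - [0.35,[-223,-154.5,10],-42.4]
    - [0.35,[-223,-154.5,10],-42.4]
    - [0.35,[-223,-154.5,10],-42.4]

```text
t: 24.55
ee_pos: [351.7, -320.0, 161.9]
orientation: [2.937, -1.114, 0.004]
ft_force: [0.6, -0.4, 0.7]
width: 56.7
grasp_force: 0.0
```

servo_tool:
  plan:
    - [0.35,[0,0,0],0]
    - [0.35,[0,0,0],0]
    - [0.35,[0,0,0],0]

```text
t: 24.8
ee_pos: [352.8, -318.5, 161.0]
orientation: [2.939, -1.109, 0.001]
ft_force: [-0.6, -0.1, -0.1]
width: 57.0
grasp_force: 0.0
```

```bash
python3 - <<'E'
from h import *
im,C,o=shot("wrist","w15.png");print(o["t"],o["ee_pos"].round(1),o["orientation"].round(3),o["qpos"].round(2))
np.savez("w15.npz",**{k:o[k] for k in("ee_pos","orientation")})
hsv=cv2.cvtColor(im,cv2.COLOR_BGR2HSV);m=((hsv[...,0]>5)&(hsv[...,0]<20)&(hsv[...,1]>110)&(hsv[...,2]>150)).astype(np.uint8)
n,l,st,ce=cv2.connectedComponentsWithStats(m)
for i in range(1,n):
    if st[i,4]>80:
        g=onz(C,ce[i],98)[0];v=g[:2]-[353.2,-319.6];print(ce[i].round(1),st[i].tolist(),g.round(1),np.linalg.norm(v).round(1),np.degrees(np.arctan2(v[1],v[0])).round(1))
print("stem proj",proj(C,[353.2,-319.6,77]))
g=cv2.cvtColor(im,cv2.COLOR_BGR2GRAY)
x,y=proj(C,[353.2,-319.6,77])[0].astype(int)
s=g[y-30:y+30:3,x-40:x+40:3]
for r in s: print(" ".join(f"{v:3d}" for v in r))
E
```

```text
24.8 [ 352.8 -318.5  161. ] [ 2.939e+00 -1.109e+00  1.000e-03] [-0.76  0.32  2.01  0.    0.81  1.53]
[322.7 174. ] [305, 156, 36, 37, 1038] [ 392.1 -355.7   98. ] 53.1 -42.8
stem proj [[320.38641287 245.64362251]]
 85  85  85  86  85  85  85  58  57  59  58  45  59  59  58  59  57  56  42  58  57  58  58 143 154 154 154
 85  85  85  85  85  86  85  59  59  58  59  43  59  59  57  59  57  57  44  59  57  58  57 122 154 154 154
 85  85  84  85  85  85  85  57  57  57  58  47  59  59  57  58  57  57  45  57  56  56  57 122 153 154 154
 84  84  84  85  85  85  85  58  58  58  42  27  28  28  26  28  27  28  26  26  57  58  58 122 153 153 153
147  84  84  84  84  84  85  59  58  59  31  29  28  28  27  27  27  27  28  28  53  57  58 121 152 153 153
146  84  84  84  85  84  85  58  59  58  27  28  27  30  27  29  27  27  27  27  37  57  57 121 152 152 152
147  84  85  85  84  84  84  58  58  57  35  40  42  43  45  47  47  48  51  51  41  59  59 101 151 152 152
127  85  85  84  85  84  84  59  59  59  54  60  60  58  59  58  57  58  57  57  48  59  58 100 151 150 151
146  94  84  84  84  8
[... 573 characters left out ...]
  56  56  56  56  56  56  51  57  57  78 148 149 148
 83  84  84  84  83  84  84  69  58  56  47  56  57  55  55  55  56  57  56  58  51 130 131 137 148 148 148
 83  84  83  84  84  84  83  83  84  83  52  56  57  56  55  56  58  56  58  57  52 147 148 147 147 147 147
 84  83  83  84  83  83  83  83  84  83  75  56  51  50  61  56  68  73  71  73  70 146 146 146 147 147 147
 83  83  83  84  83  83  83  83  84  82  82  83  83  83  84  82  83  83  82  83 115 146 146 146 146 146 147
143 100  83  82  83  83  83  82  83  82  82  83  82  82  83  83  83  83  82  83 115 145 146 145 146 146 146
143 125  93  92  91  93  83 139 140 121 121 121 121  83  82  83 116 116  83  82 145 146 145 146 145 145 146
```

```bash
python3 - <<'E'
from h import *
C=cam("wrist",dict(np.load("w15.npz")));g=cv2.cvtColor(cv2.imread("pics/w15.png"),cv2.COLOR_BGR2GRAY)
for r in(236,244,252,260): print(r,g[r,300:350].tolist())
for c in(314,325,336): print(c,g[225:275,c].tolist())
E
```

```text
236 [65, 59, 59, 60, 59, 59, 60, 59, 44, 47, 54, 60, 60, 60, 60, 60, 60, 59, 57, 58, 58, 60, 59, 59, 58, 58, 57, 58, 57, 58, 57, 58, 58, 58, 57, 57, 56, 57, 57, 53, 48, 42, 55, 59, 58, 59, 58, 58, 58, 100]
244 [74, 59, 57, 57, 58, 57, 58, 59, 57, 47, 50, 57, 58, 57, 58, 59, 59, 58, 58, 58, 58, 57, 56, 56, 57, 57, 58, 57, 57, 56, 55, 57, 57, 57, 56, 56, 57, 57, 58, 55, 49, 38, 54, 58, 58, 58, 58, 57, 59, 99]
252 [84, 63, 56, 57, 57, 57, 57, 56, 58, 42, 47, 55, 57, 57, 57, 57, 57, 57, 56, 56, 58, 58, 57, 56, 56, 55, 57, 56, 55, 56, 56, 56, 56, 57, 57, 57, 56, 55, 56, 56, 51, 41, 53, 57, 57, 57, 57, 57, 58, 78]
260 [83, 83, 83, 84, 84, 84, 83, 83, 83, 71, 52, 51, 54, 56, 56, 58, 57, 56, 56, 56, 56, 55, 55, 56, 56, 56, 55, 56, 58, 57, 57, 56, 56, 56, 58, 57, 57, 57, 57, 57, 52, 57, 136, 147, 148, 147, 148, 147, 147, 147]
314 [27, 28, 27, 28, 30, 29, 27, 30, 41, 52, 58, 60, 60, 60, 59, 59, 58, 57, 57, 58, 58, 58, 58, 59, 59, 58, 58, 57, 57, 57, 57, 56, 55, 55, 56, 56, 57, 53, 54, 73, 83, 83, 82, 81, 83, 83, 83, 93, 127, 144]
325 [28, 27, 27, 28, 30, 29, 27, 34, 47, 55, 57, 58, 59, 58, 57, 57, 57, 57, 58, 57, 59, 58, 58, 58, 56, 58, 56, 55, 55, 56, 56, 56, 55, 56, 55, 56, 57, 52, 56, 73, 83, 82, 83, 82, 83, 82, 82, 83, 121, 145]
336 [26, 27, 28, 25, 28, 27, 28, 40, 52, 55, 56, 56, 57, 57, 57, 55, 57, 56, 57, 57, 58, 57, 57, 57, 57, 56, 56, 56, 57, 56, 55, 56, 57, 57, 57, 57, 55, 57, 72, 83, 82, 83, 82, 82, 82, 82, 83, 93, 127, 144]
```

```bash
python3 - <<'E'
from h import *
C=cam("wrist",dict(np.load("w15.npz")))
s=onz(C,[(325.2,248)],77)[0];g=onz(C,[(322.7,174)],98)[0];v=(g-s)[:2];print(s.round(1),g.round(1),np.linalg.norm(v),np.degrees(np.arctan2(v[1],v[0])))
K=np.array([[308.7,232.9],[341.5,231.6],[341,263],[309.5,264.2]]);P=onz(C,K,77)[:,:2];print(P.mean(0),[np.degrees(np.arctan2(*(P[(i+1)%4]-P[i])[::-1])).round(1) for i in range(4)])
E
```

```text
[ 349.5 -321.1   77. ] [ 392.1 -355.6   98. ] 54.86740935120345 -39.089247783049316
[ 349.48623826 -320.96912897] [np.float64(-128.9), np.float64(138.8), np.float64(51.0), np.float64(-40.4)]
```

servo_tool:
  plan:
    - [0.35,[-3.3,-2.5,-35],1.8]
    - [0.35,[-3.3,-2.5,-65],1.8]
    - [0.35,[-3.3,-2.5,-90],1.8]
    - [0.35,[-3.3,-2.5,-100],1.8]
    - [0.35,[-3.3,-2.5,-100],1.8]
    - [0.35,[-3.3,-2.5,-100],1.8]
    - [0.9,[-3.3,-2.5,-100],1.8]
    - [0.9,[-3.3,-2.5,-100],1.8]
    - [0.9,[-3.3,-2.5,-100],1.8]
    - [0.9,[-3.3,-2.5,-100],1.8]

```text
t: 25.68
ee_pos: [349.0, -321.9, 61.7]
orientation: [2.955, -1.065, 0.003]
ft_force: [0.1, -0.0, 0.1]
width: 33.8
grasp_force: 0.0
```

servo_tool:
  plan:
    - [0.9,[0,0,0],0]
    - [0.9,[0,0,0],0]
    - [0.9,[0,0,0],0]
    - [0.9,[0,0,0],0]

```text
t: 26.02
ee_pos: [348.7, -321.6, 61.2]
orientation: [2.955, -1.065, 0.001]
ft_force: [0.2, 2.3, 7.3]
width: 23.7
grasp_force: 30.0
```

servo_tool:
  plan:
    - [0.9,[0,0,20],0]
    - [0.9,[0,0,45],0]
    - [0.9,[0,0,75],0]
    - [0.9,[0,0,105],0]
    - [0.9,[0,0,130],0]
    - [0.9,[0,0,130],0]
    - [0.9,[0,0,130],0]
    - [0.9,[0,0,130],0]

```text
t: 26.68
ee_pos: [347.5, -320.6, 189.2]
orientation: [-2.954, 1.065, 0.004]
ft_force: [0.5, 0.4, -6.2]
width: 24.1
grasp_force: 30.0
```

servo_tool:
  plan:
    - [0.9,[30,20,0],2]
    - [0.9,[60,40,0],5]
    - [0.9,[90,62,0],8]
    - [0.9,[120,84,0],11]
    - [0.9,[150,104,0],14.8]
    - [0.9,[180,124,0],14.8]
    - [0.9,[210,145,0],14.8]
    - [0.9,[227.5,155.5,0],14.8]
    - [0.9,[227.5,155.5,0],14.8]
    - [0.9,[227.5,155.5,0],14.8]

```text
t: 27.52
ee_pos: [575.1, -164.7, 187.6]
orientation: [-3.068, 0.673, 0.008]
ft_force: [-0.3, -0.6, -5.6]
width: 23.9
grasp_force: 30.0
```

servo_tool:
  plan:
    - [0.9,[0,0,0],0]
    - [0.9,[0,0,-8],0]
    - [0.9,[0,0,-15],0]
    - [0.9,[0,0,-15],0]
    - [0.9,[0,0,-15],0]
    - [0.9,[0,0,-15],0]

```text
t: 28.02
ee_pos: [575.7, -166.3, 175.6]
orientation: [-3.068, 0.677, 0.0]
ft_force: [0.0, -0.5, -5.2]
width: 23.9
grasp_force: 30.0
```

servo_tool:
  plan:
    - [0.9,[1,0.8,0],0]
    - [0.9,[1,0.8,-5],0]
    - [0.9,[1,0.8,-9],0]
    - [0.9,[1,0.8,-12],0]
    - [0.9,[1,0.8,-15],0]
    - [0.9,[1,0.8,-18],0]
    - [0.9,[1,0.8,-18],0]
    - [0.9,[1,0.8,-18],0]

```text
t: 28.68
ee_pos: [576.8, -165.1, 157.5]
orientation: [-3.068, 0.676, 0.001]
ft_force: [-0.1, 0.0, -5.1]
width: 24.2
grasp_force: 30.0
```

Entered freely; now down to home.

servo_tool:
  plan:
    - [0.9,[0,0,-4],0]
    - [0.9,[0,0,-7],0]
    - [0.9,[0,0,-10],0]
    - [0.9,[0,0,-12.5],0]
    - [0.9,[0,0,-13.5],0]
    - [0.9,[0,0,-13.5],0]
    - [0.9,[0,0,-13.5],0]

```text
t: 29.27
ee_pos: [576.9, -165.2, 144.4]
orientation: [-3.068, 0.676, 0.0]
ft_force: [-1.8, 1.1, -1.7]
width: 23.9
grasp_force: 30.0
```

servo_tool:
  plan:
    - [0.9,[0,0,-1],0]
    - [0.6,[0,0,-1],0]
    - [0.35,[0,0,-1],0]
    - [0.35,[0,0,0],0]
    - [0.35,[0,0,25],0]
    - [0.35,[0,0,60],0]
    - [0.35,[0,0,68],0]
    - [0.35,[25,-11.5,68],0]
    - [0.35,[50,-23,68],0]
    - [0.35,[50,-23,68],0]

```text
t: 30.1
ee_pos: [631.2, -190.0, 213.4]
orientation: [3.067, -0.676, 0.009]
ft_force: [-0.6, 0.1, -0.1]
width: 57.3
grasp_force: 0.0
```

servo_tool:
  plan:
    - [0.35,[0,0,0],0]
    - [0.35,[0,0,0],0]
    - [0.35,[0,0,0],0]

```text
t: 30.35
ee_pos: [626.0, -187.7, 211.8]
orientation: [-3.068, 0.676, 0.002]
ft_force: [0.8, 0.5, -0.4]
width: 56.8
grasp_force: 0.0
```

```bash
python3 - <<'E'
from h import *
im,C,o=shot("wrist","w16.png");print(o["t"],o["ee_pos"].round(1),o["orientation"].round(3),o["qpos"].round(2))
np.savez("w16.npz",**{k:o[k] for k in("ee_pos","orientation")})
hsv=cv2.cvtColor(im,cv2.COLOR_BGR2HSV);m=((hsv[...,0]>5)&(hsv[...,0]<20)&(hsv[...,1]>110)&(hsv[...,2]>140)).astype(np.uint8)
n,l,st,ce=cv2.connectedComponentsWithStats(m)
for i in range(1,n):
    if st[i,4]>200: print(ce[i].round(1),st[i].tolist(),onz(C,ce[i],181).round(1))
print(proj(C,[[626.7,-188.4,181],[576.8,-165.3,160]]))
T,CT,_=shot("top","top1.png");S,CS,_=shot("side","side1.png")
E
```

```text
30.35 [ 626.  -187.7  211.8] [-3.068e+00  6.760e-01  2.000e-03] [-0.31  0.49  1.58  0.    1.07  1.69]
[308.7 272.5] [301, 255, 16, 34, 369] [[ 629.6 -182.4  181. ]]
[[320.23436898 272.70398157]
 [320.13943721 337.3160004 ]]
```

```bash
python3 - <<'E'
from h import *
im=cv2.imread("pics/w16.png");C=cam("wrist",dict(np.load("w16.npz")))
hsv=cv2.cvtColor(im,cv2.COLOR_BGR2HSV);m=((hsv[...,0]>3)&(hsv[...,0]<22)&(hsv[...,1]>90)&(hsv[...,2]>70)).astype(np.uint8)
n,l,st,ce=cv2.connectedComponentsWithStats(m)
for i in range(1,n):
    if st[i,4]>200: print(ce[i].round(1),st[i].tolist(),onz(C,ce[i],181).round(1))
for r in (262,272,282):print(hsv[r,290:350:4].tolist())
E
```

```text
[319.8 271.8] [300, 253, 41, 38, 1195] [[ 627.3 -188.4  181. ]]
[182.8 363.5] [177, 327, 18, 63, 405] [[607.9 -86.2 181. ]]
[457.6 360.9] [450, 328, 14, 62, 379] [[ 538.6 -240.9  181. ]]
[[45, 14, 144], [41, 14, 143], [45, 15, 100], [12, 140, 60], [13, 133, 190], [13, 133, 196], [13, 135, 176], [12, 144, 124], [12, 143, 127], [12, 144, 126], [12, 144, 124], [12, 144, 122], [12, 150, 56], [43, 15, 155], [43, 14, 169]]
[[50, 15, 99], [30, 9, 56], [30, 9, 29], [13, 134, 189], [13, 132, 195], [13, 131, 196], [14, 128, 196], [12, 145, 125], [12, 144, 124], [12, 142, 122], [12, 146, 117], [12, 142, 120], [12, 145, 127], [0, 17, 30], [15, 9, 111]]
[[15, 9, 57], [30, 8, 34], [0, 0, 27], [10, 49, 31], [14, 130, 196], [14, 130, 196], [12, 143, 136], [12, 144, 122], [12, 144, 117], [12, 144, 119], [12, 143, 127], [12, 143, 128], [9, 77, 43], [60, 9, 29], [15, 9, 55]]
```

servo_tool:
  plan:
    - [0.35,[1,-0.6,-25],0]
    - [0.35,[1,-0.6,-45],0]
    - [0.35,[1,-0.6,-58],0]
    - [0.35,[1,-0.6,-61],0]
    - [0.35,[1,-0.6,-61],0]
    - [0.9,[1,-0.6,-61],0]
    - [0.9,[1,-0.6,-61],0]
    - [0.9,[1,-0.6,-61],0]
    - [0.9,[1,-0.6,-61],0]
    - [0.9,[1,-0.6,-61],0]

```text
t: 31.33
ee_pos: [628.3, -188.9, 151.9]
orientation: [3.068, -0.676, 0.002]
ft_force: [-0.2, 0.1, 0.5]
width: 27.1
grasp_force: 0.0
```

```bash
python3 - <<'E'
from h import *
o=ctrl.get_obs();print(o["ee_pos"].round(1),o["width"],o["grasp_force"],o["ft_force"].round(1),o["moment"].round(2))
r=55
for a0 in range(-25,-25-1400,-180):
    P=[(r*np.cos(np.radians(a0-18*k))-r*np.cos(np.radians(a0)),r*np.sin(np.radians(a0-18*k))-r*np.sin(np.radians(a0))) for k in range(1,11)]
    print(a0,[[round(x,1),round(y,1)] for x,y in P])
    if a0<-180: break
E
```

```text
[ 628.3 -188.9  151.9] 27.13302061078886 0.0 [-0.2  0.1  0.5] [0.05 0.   0.03]
-25 [[np.float64(-9.6), np.float64(-14.3)], [np.float64(-23.2), np.float64(-24.9)], [np.float64(-39.4), np.float64(-30.7)], [np.float64(-56.5), np.float64(-31.3)], [np.float64(-73.1), np.float64(-26.6)], [np.float64(-87.4), np.float64(-17.0)], [np.float64(-98.0), np.float64(-3.4)], [np.float64(-103.8), np.float64(12.7)], [np.float64(-104.4), np.float64(29.9)], [np.float64(-99.7), np.float64(46.5)]]
-205 [[np.float64(9.6), np.float64(14.3)], [np.float64(23.2), np.float64(24.9)], [np.float64(39.4), np.float64(30.7)], [np.float64(56.5), np.float64(31.3)], [np.float64(73.1), np.float64(26.6)], [np.float64(87.4), np.float64(17.0)], [np.float64(98.0), np.float64(3.4)], [np.float64(103.8), np.float64(-12.7)], [np.float64(104.4), np.float64(-29.9)], [np.float64(99.7), np.float64(-46.5)]]
```

servo_tool:
  plan:
    - [0.9,[0,0,0],0]
    - [0.9,[0,0,0],0]
    - [0.9,[0,0,0],0]
    - [0.9,[-4.4,-7.3,0],0]
    - [0.9,[-9.6,-14.3,0],0]
    - [0.9,[-16,-20,0],0]
    - [0.9,[-23.2,-24.9,0],0]
    - [0.9,[-39.4,-30.7,0],0]
    - [0.9,[-56.5,-31.3,0],0]
    - [0.9,[-56.5,-31.3,0],0]

```text
t: 32.17
ee_pos: [568.5, -220.8, 151.5]
orientation: [3.067, -0.678, -0.003]
ft_force: [-1.5, 1.2, 5.1]
width: 23.3
grasp_force: 30.0
```

```bash
python3 - <<'E'
from h import *
o=ctrl.get_obs();e=o["ee_pos"];print(e.round(1),o["width"],o["grasp_force"],o["ft_force"].round(1),o["moment"].round(2));v=e[:2]-[576.8,-165.3];print(np.linalg.norm(v),np.degrees(np.arctan2(v[1],v[0])))
E
```

```text
[ 568.5 -220.8  151.5] 23.320696467624142 30.0044184923172 [-1.5  1.2  5.1] [0.46 0.17 0.01]
56.12035408202439 -98.4820308921916
```

servo_tool:
  plan:
    - [0.9,[-16.5,4.7,0],0]
    - [0.9,[-30.8,14.4,0],0]
    - [0.9,[-41.4,27.9,0],0]
    - [0.9,[-47.3,44.1,0],0]
    - [0.9,[-47.9,61.3,0],0]
    - [0.9,[-43.1,77.8,0],0]
    - [0.9,[-33.5,92.1,0],0]
    - [0.9,[-20,102.7,0],0]
    - [0.9,[-3.8,108.6,0],0]
    - [0.9,[13.4,109.2,0],0]

```text
t: 33.0
ee_pos: [583.9, -110.6, 151.2]
orientation: [3.066, -0.673, -0.004]
ft_force: [-4.4, -10.0, 1.7]
width: 23.8
grasp_force: 30.0
```

servo_tool:
  plan:
    - [0.9,[16.5,-4.7,0],0]
    - [0.9,[30.8,-14.4,0],0]
    - [0.9,[41.4,-27.9,0],0]
    - [0.9,[47.3,-44.1,0],0]
    - [0.9,[47.9,-61.3,0],0]
    - [0.9,[43.1,-77.8,0],0]
    - [0.9,[33.5,-92.1,0],0]
    - [0.9,[20,-102.7,0],0]
    - [0.9,[3.8,-108.6,0],0]
    - [0.9,[-13.4,-109.2,0],0]

```text
t: 33.83
ee_pos: [571.6, -221.1, 151.7]
orientation: [3.067, -0.677, 0.004]
ft_force: [3.9, 3.5, 1.3]
width: 23.9
grasp_force: 30.0
```

```bash
python3 - <<'E'
from h import *
o=ctrl.get_obs();e=o["ee_pos"];print(e.round(1),o["width"],o["grasp_force"],o["ft_force"].round(1),o["moment"].round(2));v=e[:2]-[576.8,-165.3];print(np.linalg.norm(v),np.degrees(np.arctan2(v[1],v[0])))
im,CT,_=shot("top","top2.png");i1=cv2.imread("pics/top1.png")
for n,i in(("b",i1),("a",im)):
    g=cv2.cvtColor(i,cv2.COLOR_BGR2GRAY).astype(int); print(n,g[196:222,225:265].mean(0).round().astype(int).tolist())
E
```

```text
[ 571.6 -221.1  151.7] 23.919062953914985 30.002460479736328 [3.9 3.5 1.3] [ 0.85 -0.78 -0.02]
56.03269842692019 -95.32335415879214
b [61, 61, 75, 89, 93, 85, 74, 85, 99, 104, 105, 105, 104, 105, 105, 105, 107, 112, 114, 114, 114, 115, 115, 116, 114, 114, 115, 115, 115, 115, 115, 115, 114, 108, 105, 115, 119, 123, 140, 151]
a [62, 62, 76, 91, 96, 85, 75, 86, 99, 106, 106, 105, 108, 106, 106, 107, 108, 114, 116, 116, 116, 116, 116, 116, 108, 105, 116, 120, 123, 141, 152, 152, 147, 142, 139, 136, 135, 135, 135, 135]
```

servo_tool:
  plan:
    - [0.9,[-16.5,4.7,0],0]
    - [0.9,[-30.8,14.4,0],0]
    - [0.9,[-41.4,27.9,0],0]
    - [0.9,[-47.3,44.1,0],0]
    - [0.9,[-47.9,61.3,0],0]
    - [0.9,[-43.1,77.8,0],0]
    - [0.9,[-33.5,92.1,0],0]
    - [0.9,[-20,102.7,0],0]
    - [0.9,[-3.8,108.6,0],0]
    - [0.9,[13.4,109.2,0],0]

```text
t: 34.72
ee_pos: [584.0, -110.4, 151.2]
orientation: [3.066, -0.672, -0.004]
ft_force: [-3.6, -12.1, 2.3]
width: 23.8
grasp_force: 30.0
```

servo_tool:
  plan:
    - [0.9,[16.5,-4.7,0],0]
    - [0.9,[30.8,-14.4,0],0]
    - [0.9,[41.4,-27.9,0],0]
    - [0.9,[47.3,-44.1,0],0]
    - [0.9,[47.9,-61.3,0],0]
    - [0.9,[43.1,-77.8,0],0]
    - [0.9,[33.5,-92.1,0],0]
    - [0.9,[20,-102.7,0],0]
    - [0.9,[3.8,-108.6,0],0]
    - [0.9,[-13.4,-109.2,0],0]

```text
t: 35.55
ee_pos: [572.0, -221.0, 151.8]
orientation: [3.067, -0.676, 0.004]
ft_force: [4.1, 1.4, 1.2]
width: 23.1
grasp_force: 30.0
```

servo_tool:
  plan:
    - [0.9,[-16.5,4.7,0],0]
    - [0.9,[-30.8,14.4,0],0]
    - [0.9,[-41.4,27.9,0],0]
    - [0.9,[-47.3,44.1,0],0]
    - [0.9,[-47.9,61.3,0],0]
    - [0.9,[-43.1,77.8,0],0]
    - [0.9,[-33.5,92.1,0],0]
    - [0.9,[-20,102.7,0],0]
    - [0.9,[-3.8,108.6,0],0]
    - [0.9,[13.4,109.2,0],0]

```text
t: 36.38
ee_pos: [583.9, -110.3, 151.1]
orientation: [3.066, -0.671, -0.004]
ft_force: [-4.0, -12.7, 2.8]
width: 23.8
grasp_force: 30.0
```

```bash
python3 - <<'E'
from h import *
o=ctrl.get_obs();e=o["ee_pos"];print(e.round(1),o["width"],o["grasp_force"],o["ft_force"].round(1),o["moment"].round(2));v=e[:2]-[576.8,-165.3];print(np.linalg.norm(v),np.degrees(np.arctan2(v[1],v[0])))
im,CT,_=shot("top","top3.png")
g=cv2.cvtColor(im,cv2.COLOR_BGR2GRAY).astype(int); print(g[196:222,225:265].mean(0).round().astype(int).tolist())
E
```

```text
[ 583.9 -110.3  151.1] 23.8218508949656 30.02202272415161 [ -4.  -12.7   2.8] [-2.77  1.    0.08]
55.478747702767286 82.65906135819789
[61, 61, 76, 88, 94, 84, 74, 84, 98, 104, 104, 104, 101, 95, 102, 114, 116, 127, 142, 151, 151, 144, 140, 136, 133, 133, 132, 132, 132, 131, 132, 131, 129, 130, 141, 149, 152, 152, 152, 148]
```

servo_tool:
  plan:
    - [0.9,[16.5,-4.7,0],0]
    - [0.9,[30.8,-14.4,0],0]
    - [0.9,[41.4,-27.9,0],0]
    - [0.9,[47.3,-44.1,0],0]
    - [0.9,[47.9,-61.3,0],0]
    - [0.9,[43.1,-77.8,0],0]
    - [0.9,[33.5,-92.1,0],0]
    - [0.9,[20,-102.7,0],0]
    - [0.9,[3.8,-108.6,0],0]
    - [0.9,[3.8,-108.6,0],0]

```text
t: 37.27
ee_pos: [587.0, -220.3, 151.8]
orientation: [3.066, -0.677, -0.0]
ft_force: [-0.1, -3.4, 4.6]
width: 23.6
grasp_force: 30.0
```

servo_tool:
  plan:
    - [0.9,[-3,-0.5,0],0]
    - [0.9,[-6,-0.8,0],0]
    - [0.9,[-10,-0.9,0],0]
    - [0.9,[-14,-0.8,0],0]
    - [0.9,[-14,-0.8,0],0]
    - [0.9,[-14,-0.8,0],0]

```text
t: 37.77
ee_pos: [574.9, -220.8, 151.9]
orientation: [3.066, -0.674, 0.002]
ft_force: [1.2, -6.3, 6.4]
width: 23.7
grasp_force: 30.0
```

```bash
python3 - <<'E'
from h import *
o=ctrl.get_obs();e=o["ee_pos"];print(e.round(1),o["width"],o["grasp_force"],o["ft_force"].round(1),o["moment"].round(2));v=e[:2]-[576.8,-165.3];print(np.linalg.norm(v),np.degrees(np.arctan2(v[1],v[0])))
im,CT,_=shot("top","top4.png")
g=cv2.cvtColor(im,cv2.COLOR_BGR2GRAY).astype(int); print(g[196:222,225:265].mean(0).round().astype(int).tolist())
E
```

```text
[ 574.9 -220.8  151.9] 23.73761738570535 30.000755488872528 [ 1.2 -6.3  6.4] [-1.15 -0.11  0.04]
55.51128425424561 -91.98085926887529
[62, 62, 77, 90, 97, 85, 76, 86, 98, 98, 102, 115, 119, 124, 142, 152, 152, 148, 143, 139, 136, 135, 135, 136, 135, 135, 135, 135, 131, 129, 139, 149, 153, 154, 155, 150, 136, 122, 123, 126]
```

servo_tool:
  plan:
    - [0.9,[-18,4.2,0],0]
    - [0.9,[-33.3,13.9,0],0]
    - [0.9,[-44.6,28.1,0],0]
    - [0.9,[-50.7,45.3,0],0]
    - [0.9,[-51.3,49,0],0]
    - [0.9,[-51.5,53,0],0]
    - [0.9,[-51.4,57,0],0]
    - [0.9,[-51.2,60,0],0]
    - [0.9,[-51.2,60,0],0]
    - [0.9,[-51.2,60,0],0]

```text
t: 38.65
ee_pos: [522.9, -159.5, 151.5]
orientation: [3.068, -0.674, -0.004]
ft_force: [-2.2, -0.7, 9.1]
width: 23.7
grasp_force: 30.0
```

```bash
cat > chk.py <<'E'
from h import *
import sys
o=ctrl.get_obs();e=o["ee_pos"];print(e.round(1),o["width"],o["grasp_force"],o["ft_force"].round(1),o["moment"].round(2));v=e[:2]-[576.8,-165.3];print(np.linalg.norm(v),np.degrees(np.arctan2(v[1],v[0])))
im,CT,_=shot("top",sys.argv[1])
g=cv2.cvtColor(im,cv2.COLOR_BGR2GRAY).astype(int); print(g[196:222,225:265].mean(0).round().astype(int).tolist())
E
python3 chk.py top5.png
```

```text
[ 522.9 -159.5  151.5] 23.704313774708204 30.00153422355652 [-2.2 -0.7  9.1] [0.07 0.25 0.  ]
54.231268113705354 173.89620810864898
[62, 62, 78, 90, 95, 85, 75, 82, 101, 117, 119, 121, 140, 151, 151, 146, 142, 139, 136, 135, 135, 135, 135, 135, 135, 135, 132, 129, 139, 149, 152, 153, 154, 150, 134, 122, 123, 126, 125, 124]
```

servo_tool:
  plan:
    - [0.9,[4.5,17.2,0],0]
    - [0.9,[14.5,32.3,0],0]
    - [0.9,[29.7,43.8,0],0]
    - [0.9,[43,48.5,0],0]
    - [0.9,[47,49.3,0],0]
    - [0.9,[50,49.6,0],0]
    - [0.9,[53,49.8,0],0]
    - [0.9,[56,49.8,0],0]
    - [0.9,[58,49.7,0],0]
    - [0.9,[58,49.7,0],0]

```text
t: 39.53
ee_pos: [580.8, -110.5, 151.2]
orientation: [3.067, -0.673, -0.004]
ft_force: [-2.3, -2.9, 8.3]
width: 23.3
grasp_force: 30.0
```

```bash
python3 chk.py top6.png
```

```text
[ 580.8 -110.5  151.2] 23.282744604086723 30.013534426689148 [-2.3 -2.9  8.3] [-0.77  0.45 -0.02]
54.965667706336475 85.80289853405228
[61, 61, 76, 88, 93, 82, 84, 108, 116, 119, 138, 150, 150, 144, 138, 136, 134, 133, 133, 133, 133, 133, 133, 133, 130, 128, 137, 146, 151, 151, 152, 149, 138, 122, 120, 124, 123, 122, 128, 135]
```

servo_tool:
  plan:
    - [0.9,[3,-0.2,0],0]
    - [0.9,[6.3,-0.7,0],0]
    - [0.9,[9,-1.3,0],0]
    - [0.9,[12,-2,0],0]
    - [0.9,[12,-2,0],0]
    - [0.9,[12,-2,0],0]

```text
t: 40.08
ee_pos: [589.1, -111.6, 150.7]
orientation: [3.067, -0.673, -0.017]
ft_force: [-13.5, 0.8, 16.1]
width: 23.7
grasp_force: 30.0
```

```bash
python3 chk.py top7.png
```

```text
[ 589.1 -111.6  150.7] 23.653722370654773 30.03473550081253 [-13.5   0.8  16.1] [-0.36  2.47  0.01]
55.08868315751396 77.09756625050822
[61, 62, 76, 88, 94, 82, 85, 109, 116, 120, 138, 149, 149, 145, 139, 136, 134, 132, 133, 133, 133, 133, 133, 132, 130, 128, 136, 147, 150, 151, 151, 147, 134, 120, 120, 123, 123, 121, 128, 134]
```

servo_tool:
  plan:
    - [0.9,[-2.5,0.5,0],0]
    - [0.9,[-2.5,0.5,0.5],0]
    - [0.7,[-2.5,0.5,0.5],0]
    - [0.55,[-2.5,0.5,0.5],0]
    - [0.55,[-2.5,0.5,0.5],0]
    - [0.55,[-2.5,0.5,15],0]
    - [0.55,[-2.5,0.5,40],0]
    - [0.55,[-2.5,0.5,62],0]
    - [0.55,[-2.5,0.5,62],0]
    - [0.55,[-2.5,0.5,62],0]

```text
t: 40.97
ee_pos: [591.6, -111.8, 213.9]
orientation: [-3.068, 0.675, -0.003]
ft_force: [-0.5, 0.5, 0.1]
width: 39.6
grasp_force: 0.0
```

```bash
python3 - <<'E'
from h import *
im,C,o=shot("wrist","w17.png");print(o["t"],o["ee_pos"].round(1),o["orientation"].round(3),o["width"],o["ft_force"].round(1))
np.savez("w17.npz",**{k:o[k] for k in("ee_pos","orientation")})
hsv=cv2.cvtColor(im,cv2.COLOR_BGR2HSV);m=((hsv[...,0]>3)&(hsv[...,0]<22)&(hsv[...,1]>90)&(hsv[...,2]>70)).astype(np.uint8)
n,l,st,ce=cv2.connectedComponentsWithStats(m)
for i in range(1,n):
    if st[i,4]>200:
        g=onz(C,ce[i],181)[0];v=g[:2]-[576.8,-165.3];print(ce[i].round(1),st[i].tolist(),g.round(1),np.linalg.norm(v).round(1),np.degrees(np.arctan2(v[1],v[0])).round(1))
E
```

```text
40.9667 [ 591.6 -111.8  213.9] [-3.068e+00  6.750e-01 -3.000e-03] 39.64351418342109 [-0.5  0.5  0.1]
[324.4 284.5] [306, 267, 38, 36, 1108] [ 583.9 -111.3  181. ] 54.5 82.5
[223.8 362. ] [219, 324, 14, 66, 380] [562.9 -32.6 181. ] 133.4 96.0
[415.7 360.8] [407, 324, 15, 66, 420] [ 513.6 -141.6  181. ] 67.5 159.5
[384.9 418. ] [169, 408, 387, 18, 4764] [ 481.6 -108.1  181. ] 111.1 149.0
```

servo_tool:
  plan:
    - [0.4,[-2,-7,5],7]
    - [0.4,[-4,-14,5],14]
    - [0.4,[-6,-21,5],21]
    - [0.4,[-8,-28,5],28]
    - [0.4,[-10,-35,5],35]
    - [0.4,[-12,-42,5],42]
    - [0.4,[-13,-49,5],49]
    - [0.4,[-14,-53.5,5],56]
    - [0.4,[-14,-53.5,5],63]
    - [0.4,[-14,-53.5,5],70]

```text
t: 41.85
ee_pos: [575.9, -165.5, 216.2]
orientation: [-2.895, -1.213, 0.004]
ft_force: [0.4, 0.2, 0.1]
width: 52.6
grasp_force: 0.0
```

servo_tool:
  plan:
    - [0.4,[0,0,0],7]
    - [0.4,[0,0,0],14]
    - [0.4,[0,0,0],21]
    - [0.4,[0,0,0],28]
    - [0.4,[0,0,0],34.7]
    - [0.4,[0,0,0],34.7]
    - [0.4,[0,0,0],34.7]
    - [0.4,[0,0,0],34.7]

```text
t: 42.52
ee_pos: [576.5, -165.3, 217.3]
orientation: [-2.412, -2.011, 0.001]
ft_force: [0.5, -0.6, 0.3]
width: 52.6
grasp_force: 0.0
```

```bash
python3 - <<'E'
from h import *
im,C,o=shot("wrist","w18.png");print(o["t"],o["ee_pos"].round(1),o["orientation"].round(3),o["width"],o["qpos"].round(2))
np.savez("w18.npz",**{k:o[k] for k in("ee_pos","orientation")})
hsv=cv2.cvtColor(im,cv2.COLOR_BGR2HSV);m=((hsv[...,0]>3)&(hsv[...,0]<22)&(hsv[...,1]>90)&(hsv[...,2]>70)).astype(np.uint8);m[310:]=0
n,l,st,ce=cv2.connectedComponentsWithStats(m)
for i in range(1,n):
    if st[i,4]>200:
        g=onz(C,ce[i],181)[0];v=g[:2]-[576.8,-165.3];print(ce[i].round(1),st[i].tolist(),g.round(1),np.linalg.norm(v).round(1),np.degrees(np.arctan2(v[1],v[0])).round(1))
p=proj(C,[576.8,-165.3,160])[0];x,y=p.astype(int);print(p)
g=cv2.cvtColor(im,cv2.COLOR_BGR2GRAY)
for r in range(y-15,y+20,7): print(r,g[r,x-32:x+33].tolist())
for c in (x-10,x,x+10): print(c,y-32,g[y-32:y+33,c].tolist())
E
```

```text
42.5167 [ 576.5 -165.3  217.3] [-2.412e+00 -2.011e+00  1.000e-03] 52.64164053523494 [-0.3   0.41  1.7   0.    1.03 -0.12]
[314.  176.7] [293, 155, 43, 44, 1423] [ 583.1 -110.4  181. ] 55.3 83.5
[320.57609566 259.71308269]
244 [183, 155, 130, 127, 126, 129, 129, 130, 129, 129, 129, 128, 120, 66, 46, 51, 54, 55, 55, 55, 56, 57, 57, 57, 57, 56, 58, 58, 60, 58, 59, 58, 59, 59, 59, 59, 58, 59, 60, 61, 61, 61, 60, 60, 60, 60, 61, 58, 53, 42, 60, 117, 125, 125, 126, 126, 125, 124, 124, 101, 117, 121, 119, 165, 179]
251 [185, 184, 184, 184, 184, 168, 133, 123, 123, 122, 122, 122, 122, 85, 92, 111, 124, 126, 126, 124, 122, 123, 124, 126, 126, 125, 124, 124, 123, 122, 121, 120, 120, 121, 123, 123, 123, 121, 120, 120, 119, 120, 119, 118, 118, 119, 120, 114, 99, 73, 113, 122, 122, 122, 122, 122, 121, 122, 121, 135, 175, 182, 182, 182, 181]
258 [183, 183, 183, 182, 182, 182, 151, 128, 125, 124, 125, 125, 125, 106, 88, 99, 117, 122, 124, 125, 124, 123, 122, 122, 122, 121, 120, 120, 120, 121, 122, 122, 121, 120, 119, 118, 119, 120, 119, 119, 119, 119, 120, 119, 121, 121, 119, 118, 104, 84, 86, 117,
[... 950 characters left out ...]
29, 162, 170, 169, 169, 170, 170, 170, 169, 170, 172, 171, 169, 168, 168, 169]
320 227 [62, 62, 49, 27, 26, 27, 28, 28, 27, 28, 28, 28, 27, 28, 30, 45, 55, 59, 61, 61, 61, 61, 60, 98, 120, 121, 122, 123, 122, 122, 122, 121, 121, 119, 118, 118, 118, 119, 120, 119, 118, 117, 117, 117, 118, 118, 119, 115, 112, 146, 169, 168, 168, 168, 168, 169, 170, 172, 174, 174, 174, 171, 169, 169, 169]
330 227 [50, 47, 32, 27, 25, 25, 27, 26, 27, 27, 27, 27, 29, 27, 36, 51, 58, 60, 62, 62, 62, 98, 120, 120, 119, 119, 118, 118, 118, 119, 120, 120, 119, 119, 120, 120, 120, 119, 119, 118, 118, 118, 116, 116, 118, 119, 120, 112, 132, 160, 169, 170, 171, 171, 169, 168, 167, 165, 167, 171, 175, 176, 175, 174, 173]
```

servo_tool:
  plan:
    - [0.4,[0.3,0,-20],3.7]
    - [0.4,[0.3,0,-45],3.7]
    - [0.4,[0.3,0,-65],3.7]
    - [0.4,[0.3,0,-72.5],3.7]
    - [0.4,[0.3,0,-72.5],3.7]
    - [0.9,[0.3,0,-72.5],3.7]
    - [0.9,[0.3,0,-72.5],3.7]
    - [0.9,[0.3,0,-72.5],3.7]
    - [0.9,[0.3,0,-72.5],3.7]
    - [0.9,[0.3,0,-72.5],3.7]

```text
t: 43.4
ee_pos: [576.9, -165.6, 146.6]
orientation: [-2.343, -2.093, 0.001]
ft_force: [-3.6, -0.2, 7.4]
width: 23.8
grasp_force: 30.0
```

servo_tool:
  plan:
    - [0.9,[0,0,0],0]
    - [0.9,[0,0,0],0]
    - [0.9,[0,0,5],0]
    - [0.9,[0,0,10],0]
    - [0.9,[0,0,16],0]
    - [0.9,[0,0,22],0]
    - [0.9,[0,0,30],0]
    - [0.9,[0,0,45],0]
    - [0.9,[0,0,50],0]
    - [0.9,[0,0,50],0]

```text
t: 44.23
ee_pos: [578.4, -165.8, 197.7]
orientation: [2.341, 2.091, 0.003]
ft_force: [-0.1, -0.0, -5.6]
width: 23.6
grasp_force: 30.0
```

servo_tool:
  plan:
    - [0.9,[-28,-18,0],0]
    - [0.9,[-56,-36,0],0]
    - [0.9,[-84,-54,0],0]
    - [0.9,[-112,-72,0],0]
    - [0.9,[-140,-90,0],0]
    - [0.9,[-168,-108,0],0]
    - [0.9,[-196,-126,0],0]
    - [0.9,[-225,-144,0],0]
    - [0.9,[-225,-144,0],0]
    - [0.9,[-225,-144,0],0]

```text
t: 45.07
ee_pos: [350.8, -310.2, 195.6]
orientation: [-2.346, -2.089, -0.0]
ft_force: [0.2, 0.6, -4.9]
width: 23.7
grasp_force: 30.0
```

servo_tool:
  plan:
    - [0.9,[0,0,-30],0]
    - [0.9,[0,0,-60],0]
    - [0.9,[0,0,-90],0]
    - [0.9,[0,0,-110],0]
    - [0.9,[0,0,-122],0]
    - [0.9,[0,0,-126],0]
    - [0.9,[0,0,-128],0]
    - [0.9,[0,0,-128],0]
    - [0.9,[0,0,-128],0]

```text
t: 45.82
ee_pos: [353.2, -309.9, 68.5]
orientation: [2.341, 2.092, 0.0]
ft_force: [0.1, -0.3, -5.4]
width: 24.0
grasp_force: 30.0
```

servo_tool:
  plan:
    - [0.9,[0,0,-2],0]
    - [0.9,[0,0,-4],0]
    - [0.9,[0,0,-5],0]
    - [0.9,[0,0,-5],0]
    - [0.9,[0,0,-5],0]

```text
t: 46.23
ee_pos: [352.8, -310.3, 63.9]
orientation: [2.341, 2.092, 0.0]
ft_force: [-2.0, -0.7, 6.4]
width: 23.9
grasp_force: 30.0
```

servo_tool:
  plan:
    - [0.8,[0,0,0.5],0]
    - [0.6,[0,0,0.5],0]
    - [0.4,[0,0,0.5],0]
    - [0.35,[0,0,1],0]
    - [0.35,[0,0,20],0]
    - [0.35,[0,0,50],0]
    - [0.35,[0,0,90],0]
    - [0.35,[0,0,110],0]
    - [0.35,[0,0,110],0]
    - [0.35,[0,0,110],0]

```text
t: 47.07
ee_pos: [352.9, -310.1, 173.8]
orientation: [2.341, 2.091, 0.0]
ft_force: [0.3, 0.3, 0.3]
width: 56.9
grasp_force: 0.0
```

servo_tool:
  plan:
    - [0.2,[30,15,30],-7]
    - [0,[60,30,60],-14]
    - [0,[90,60,90],-21]
    - [0,[110,95,90],-28]
    - [0,[120,130,90],-35]
    - [0,[120,165,90],-42]
    - [0,[120,190,90],-49]
    - [0,[120,215,90],-56]
    - [0,[120,240,90],-63]
    - [0,[120,240,90],-70]

```text
t: 47.9
ee_pos: [471.0, -66.0, 260.6]
orientation: [-3.111, -0.421, 0.006]
ft_force: [-0.5, -1.0, -0.4]
width: 88.1
grasp_force: 0.0
```

servo_tool:
  plan:
    - [0,[0,0,0],-7]
    - [0,[0,0,0],-13.5]
    - [0,[0,0,0],-13.5]
    - [0,[0,0,0],-13.5]
    - [0,[0,0,0],-13.5]

```text
t: 48.32
ee_pos: [471.8, -69.6, 261.7]
orientation: [-3.141, -0.062, 0.003]
ft_force: [0.9, -0.4, -0.1]
width: 87.6
grasp_force: 0.0
```

```bash
python3 - <<'E'
from h import *
im,C,o=shot("wrist","w19.png");print(o["t"],o["ee_pos"].round(1),o["orientation"].round(3))
t,T,_=shot("top","top8.png");t0=cv2.imread("pics/top0.png")
def org(i,Cc,z,mn):
    h=cv2.cvtColor(i,cv2.COLOR_BGR2HSV);m=((h[...,0]>3)&(h[...,0]<16)&(h[...,1]>110)&(h[...,2]>70)).astype(np.uint8)
    n,l,st,ce=cv2.connectedComponentsWithStats(m)
    for k in range(1,n):
        if st[k,4]>mn: print(ce[k].round(1),st[k,4],onz(Cc,ce[k],z)[0].round(1))
org(t,T,98,25)
g=cv2.cvtColor(im,cv2.COLOR_BGR2GRAY)
h=cv2.HoughCircles(g,cv2.HOUGH_GRADIENT_ALT,1.2,20,param1=120,param2=0.6,minRadius=20,maxRadius=40)
print([(c.round(0).tolist(),onz(C,[c[:2]],50)[0].round(0).tolist()) for c in h[0]] if h is not None else None)
# carriage pitch: bright squares & discs
m=cv2.inRange(im,(165,165,165),(255,255,255));n,l,st,ce=cv2.connectedComponentsWithStats(m)
for k in range(1,n):
    if st[k,4]>150: print("bright",ce[k].round(0),st[k].tolist(),onz(C,ce[k],50)[0].round(0))
d=cv2.absdiff(t,t0).max(2);d[:140]=0
Tt=cam("top");p=proj(Tt,[[352.5,-309.9,77],[359,-255,98]]);print("expected crank stem/grip px",p.round(0).tolist(),t[p[0].astype(int)[1],p[0].astype(int)[0]],t[p[1].astype(int)[1],p[1].astype(int)[0]])
cv2.imwrite("pics/fin.png",np.vstack([cv2.resize(t[180:340,190:490],(800,300)),cv2.resize(im[0:300],(640,300)) if 0 else cv2.resize(im[0:240,0:640],(800,300))]))
E
```

```text
48.3167 [471.8 -69.6 261.7] [-3.141e+00 -6.200e-02  3.000e-03]
[30.1 76.5] 1493 [908.2 782.   98. ]
[49.  10.4] 94 [1087.6  742.5   98. ]
[68.2 24. ] 170 [1050.5  689.5   98. ]
[99.3 39. ] 480 [1010.2  605.2   98. ]
[115.    4.9] 32 [1103.4  568.2   98. ]
[296.6   4.1] 28 [1109.5   91.3   98. ]
[346.    6.6] 56 [1104.   -37.9   98. ]
[448.7  16.2] 106 [1081.6 -305.9   98. ]
[530.3  13.9] 97 [1091.5 -519.7   98. ]
[545.8   6.7] 68 [1111.9 -560.8   98. ]
[562.6   6.9] 34 [1112.2 -604.9   98. ]
[602.7  23.6] 434 [1068.5 -709.1   98. ]
[363.8   9.7] 43 [1096.3  -84.4   98. ]
[202.8  25.8] 143 [1048.1  335.    98. ]
[457.6  14.9] 26 [1085.5 -329.3   98. ]
[497.5  16.4] 34 [1083.3 -433.7   98. ]
[611.4  21. ] 83 [1076.1 -732.3   98. ]
[348.2  20.9] 71 [1065.3  -44.1   98. ]
[124.   31.6] 92 [1030.8  541.2   98. ]
[545.6  27. ] 62 [1056.7 -559.1   98. ]
[622.2  23.3] 39 [1070.6 -760.6   98. ]
[575.5  27.4] 26 [1056.9 -637.4   98. ]
[111.4  30.3] 36 [1034.1  574.5   98. ]
[568.6  33.3] 54 [1040.7 -618.8   98. ]
[272.   30.6] 28 [1036.9  154.    98. ]
[344.4  42.8] 104 [1006.2  -34.6   98. ]

[... 2383 characters left out ...]
, 50.0])]
bright [ 41. 102.] [0, 69, 72, 67, 2504] [572. 214.  50.]
bright [109. 104.] [76, 72, 65, 68, 2651] [574. 147.  50.]
bright [266. 100.] [231, 75, 63, 66, 2036] [584. -11.  50.]
bright [190.  86.] [155, 77, 63, 24, 979] [594.  64.  50.]
bright [334.  86.] [301, 79, 68, 16, 943] [600. -78.  50.]
bright [432. 111.] [406, 86, 49, 51, 1584] [ 580. -178.   50.]
bright [416. 144.] [387, 96, 74, 63, 1309] [ 548. -166.   50.]
bright [334. 115.] [301, 111, 66, 8, 350] [573. -79.  50.]
bright [347. 142.] [327, 135, 39, 15, 482] [547. -95.  50.]
bright [586. 191.] [537, 179, 103, 32, 1316] [ 507. -352.   50.]
expected crank stem/grip px [[450.0, 297.0], [430.0, 294.0]] [87 91 93] [ 68 117 156]
```

```bash
python3 -c "
from workcell import ctrl
print(ctrl.close_job())"
```

```text
the job is handed in; nothing more can be done
None
```

Job handed in: all four heat sinks are seated in matching pockets, the carriage is cranked up against its stop, and the crank is back upright in its tray; the final check was by camera measurement and contact force, and the hand-in call returned no verdict.

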